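# Clear the mixing bowl and hold the strainer over it

## Robot

A 6-joint arm with a two-finger parallel gripper is mounted at the origin on the work surface. World frame = base frame: x ahead of the robot, y to its left, z up, the work surface at z = 0. Lengths are in m, angles in rad, forces in N, time in s.
With the tool pointing down it reaches from about 0.25 to 0.775 m from the base axis. Payload 4 kg.
Tool frame: the origin (TCP) lies on the centre line of the jaws, within the pads' length; the fingertips stand 8 mm ahead of it and the grasp point (between the pads) lies 11 mm behind it; z points along the fingers, y is the direction in which the jaws open and shut (so a half turn about z gives the same grasp; the last joint's range is limited). The gripper opens to 94 mm and grips with 3 to 60 N. Pads are 16 mm wide; open, the fingers measure 119 mm over their backs; the gripper's body (75 mm by 177 mm) begins 78 mm behind the grasp point.
Start: joints at [-1.353, 0.087, 1.371, -0, 1.684, -0.103], TCP at [0.173, -0.522, 0.19] pointing down, gripper open.
Joint ranges: [-3.1, 3.1], [-0.76, 2.03], [0.27, 2.55], [-1.08, 4.22], [0.17, 2.65], [-2.57, 2.57]. Speed limits (rad/s): [2.79, 2.79, 3.14, 3.14, 3.14, 3.14].

## Interface

Orientations are given as [roll, pitch, yaw] about the fixed x, y, z axes, in that order (R = Rz(yaw) Ry(pitch) Rx(roll)).
In Python, from bench import robot, cams, close_job gives the robot as it stands.
- The arm moves only by the tool arm_command, never from a script. Its argument "plan" is one flat list of numbers, 7 for each row, row after row: the shift along the tool's x, y, z in cm, then the turn, a rotation vector about the tool's x, y, z in degrees, then the closure, from 0 (fully open) to 1 (shut). A call has 1 to 8 rows; each row shifts and turns the commanded pose from where the row before left it, along the tool's axes as they then stand; what a row does not reach is not made up. A row lasts 1/8 s, in which the tool goes at most 62.5 mm and 10.7 degrees, less where a joint would pass 70% of its speed; a pose out of reach is approached as far as the arm can. A call with a gripper value outside its range is refused whole. The fingers move at their own pace and stop on an object; the grip force is fixed at half the most. Time passes only in rows, so rows that do not move let the fingers close. It gives the time, the measured TCP pose, the force and the opening at its end, in the units of the state.
- robot.get_obs(): the state, without advancing time (a new reading comes with each control period).
- cams.snapshot(name): name is "scene" or "top" or "wrist"; returns a dict with "pixels" (420x560x3 uint8, red, green, blue), "fov_y" (degrees; the focal length in pixels is half the picture's height over the tangent of half this angle, whatever the lens; pixels are square), "cx", "cy" (the principal point, pixels), "camera_from_world" (4x4, takes a point from world to camera coordinates); the wrist camera has in their place "tool_from_camera" (4x4, takes a point from camera to tool coordinates, whose origin is the TCP and whose axes are the flange's). Camera axes: x right, y up, looking along -z (the intrinsics and any distortion apply to the point x, -y, -z); pixel columns grow to the right and rows downward; lengths in m; the calibration is good to about 2 mm. A picture is of the moment at which its call begins: read the wrist's pose just before it. There is no depth.
- close_job(): hands the job in, once; it reports no verdict.
The state is a dict: "time": time; "joint_positions": joint angles; "qvel": joint speeds; "joint_torque": joint torques, N m; "tool_pos": TCP position; "ee_rot": TCP orientation; "wrist_force": force on the tool from outside, world axes, zero at the start; "wrist_torque": the same for the moment, N m; "width": finger opening in m.
Only numpy, scipy, OpenCV 4.12 (cv2) and the standard library are available. Lean on these libraries where they do the work, as an engineer would, in place of code of your own. Each camera call takes 0.05 s, during which the arm holds its last target.

## Task

We are about to strain the sushi vinegar into the steel mixing bowl: take out the measuring cup that was left standing in it and hang the cup by its handle on the free hook of the cup stand, the one that faces the robot. Then pick up the strainer by its handle, carry it across, clear of the bottles and the jar, and hold it level and steady over the middle of the bowl, its underside one to two centimetres above the bowl's rim and touching nothing, so that someone can pour: finish like that, still holding it. Leave the bowl where it stands and the bottles and the jar standing as they are.

Things in the scene. Friction and masses are not known exactly. Their poses are not given: they have to be found in the camera images.
- cup_center (a point): Stainless measuring cup, open at the top: 66 mm across, 75 mm high, 2 mm wall, about 0.15 kg, with a D-shaped handle. The point is on the cup's axis, half-way up. x points from the axis towards the handle, z up out of the mouth. It starts upright in the mixing bowl, its underside 4 mm above the table, the handle in any direction.
- cup_loop (a point): Centre of the opening in the cup's handle: 47.5 mm out from the cup's axis along its x, 6 mm above cup_center. The opening is 28 mm wide (outward) and 37 mm high, seen through along the cup's y. The handle is 9 mm round bar, reaching 70.5 mm from the axis; the lower side of its level top bar is 18 mm above this point.
- hook_seat (a point): Fixed cup stand, 253 mm high: 150 mm round base, slim post, 3 equal hooks at 120 degrees; one rear hook holds a cup. The point is on top of the level part of the free hook facing the robot (223 mm up), where a handle hangs. This 7 mm wire hook points along -x, turning up 13 mm beyond the point; post axis 55 mm along +x; z up. A released cup swings below, handle uppermost.
- hook_tip (a point): Upturned end of that same free hook, 33 mm beyond hook_seat along -x and 12.5 mm above it (middle of the 7 mm wire's rounded end).
- bowl_rim (a point): Centre of the mouth of the steel mixing bowl, at rim height: 85 mm above the table. The bowl is loose, about 0.75 kg, 224 mm across the rim, flat inside floor of about 115 mm, sloping walls of 3 mm. z is up.
- strainer_grip (a point): Point to grasp on the fine-mesh strainer's straight black handle (18 mm wide, 15 mm thick), at mid width and thickness. +x runs along the handle to the mesh bowl, whose rim begins 40 mm away; the black part reaches 25 mm ahead and 80 mm behind. z up when level. About 0.16 kg, centre of mass 80 to 95 mm ahead: wants a firm grip.
- strainer_foot (a point): Centre of the strainer's underside (84 mm foot ring), 105 mm along +x from strainer_grip and 53 mm below it. The mesh bowl is 58 mm high, 135 mm across the rim; opposite the handle a wire lug reaches 88 mm from its axis. The strainer starts standing on the table on this foot. z up when level.
- soy: Dark soy flask, 66 mm across, 98 mm high; origin at the centre of its underside. One of three condiments that stand between the bowl and the strainer.
- vinegar: Vinegar bottle, 54 mm across, 140 mm high; origin at the centre of its underside. Between the bowl and the strainer.
- sesame: Jar of sesame, 60 mm across, 75 mm high; origin at the centre of its underside. Between the bowl and the strainer.

How it is judged:
By the outcome, as a careful person would: the job done as asked, in the order asked, and still so for the second after the job is handed in, while the arm keeps its last pose, push and grip.
It also fails if it takes over 62 s, if anything falls off the work surface, if the arm or the gripper's body presses on something with over 40 N, if the wrist force passes 120 N, or if a joint passes its speed limit or range.

## Working session

There is one attempt and no reset: what is moved stays moved. The work goes in short steps, Python scripts to look and compute and a tool call to move; the robot and the scene stay as the last step left them, time stands still between calls to the robot, and variables do not carry over. Pictures are saved under pics/ and viewed, and the job is handed in when it is done.

Besides the shell and the picture viewer there is one more tool, called after ">>>" as name(argument=value, ...), one argument or row to a line, values as JSON. arm_command: Moves the arm, as the interface text tells. Its arguments: {"type":"object","properties":{"plan":{"type":"array","items":{"type":"number"}}},"required":["plan"]}

```bash
ls; mkdir -p pics
python3 - <<'E'
from bench import robot,cams
import cv2
print(robot.get_obs())
for n in ["scene","top","wrist"]:
    s=cams.snapshot(n)
    cv2.imwrite(f"pics/{n}0.png",s["pixels"][:,:,::-1])
    print(n,{k:v for k,v in s.items() if k!="pixels"})
E
```

```text
pics
{'time': 0.0, 'joint_positions': array([-1.35309443e+00,  8.79668959e-02,  1.37220933e+00, -1.81641645e-05,
        1.68360990e+00, -1.03120409e-01]), 'qvel': array([ 0.00033868, -0.00117912,  0.00180912,  0.00034379, -0.00235906,
        0.0004521 ]), 'joint_torque': array([-1.28600463e-03, -3.40184104e+01, -3.02425361e+01,  7.17769540e-02,
        3.31185828e-02, -1.60821328e-04]), 'tool_pos': array([ 0.173295  , -0.52138124,  0.18842051]), 'ee_rot': array([-3.13940897e+00, -2.07834052e-04,  3.20820059e-01]), 'wrist_force': array([-0.33220122,  0.79954459,  0.23671606]), 'wrist_torque': array([-0.02873279, -0.02839559,  0.02344804]), 'width': 0.09419287070231357}
scene {'fov_y': 52.6732292643627, 'cx': 271.1028268023872, 'cy': 202.53352531992067, 'camera_from_world': array([[-0.83911526,  0.54351746, -0.02177944,  0.4519507 ],
       [-0.32095157, -0.46238345,  0.82655408,  0.04242331],
       [ 0.43917612,  0.70056428,  0.56243579, -1.17884889],
       [ 0.        ,  0.        ,  0.        ,  1.        ]])}
top {'fov_y': 55.779775434269, 'cx': 273.0383474421333, 'cy': 209.1336713767511, 'camera_from_world': array([[ 0.01169054, -0.99978972, -0.01684775,  0.00235773],
       [ 0.99575875,  0.01010241,  0.09144646, -0.57809668],
       [-0.09125703, -0.01784535,  0.99566746, -0.99632565],
       [ 0.        ,  0.        ,  0.        ,  1.        ]])}
wrist {'fov_y': 67.86036146686234, 'cx': 283.8642952357493, 'cy': 210.37065956816906, 'tool_from_camera': array([[-7.59728978e-04,  9.61529954e-01,  2.74699053e-01,
         7.91534754e-02],
       [ 9.99999495e-01,  5.49718639e-04,  8.41494186e-04,
        -2.59155408e-04],
       [ 6.58114676e-04,  2.74699554e-01, -9.61529886e-01,
        -1.95646254e-01],
       [ 0.00000000e+00,  0.00000000e+00,  0.00000000e+00,
         1.00000000e+00]])}
```

View pics/scene0.png

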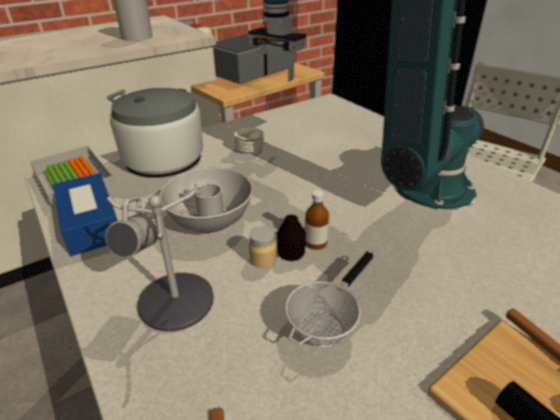

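View pics/top0.png

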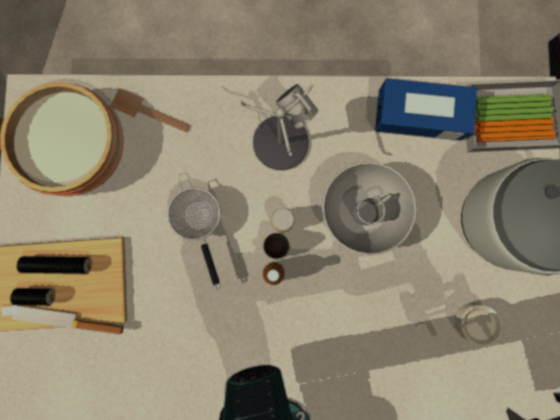

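View pics/wrist0.png

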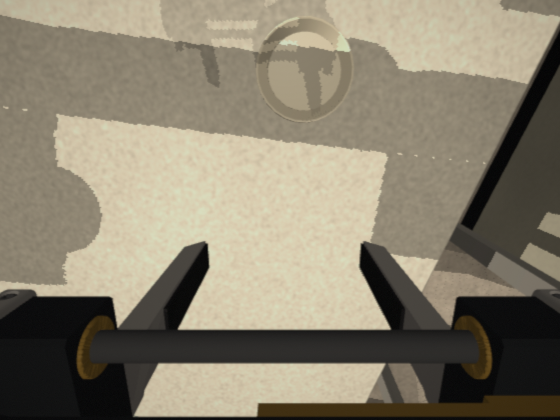

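The scene shows the stand at left (hook facing us at about (195,190)), bowl with cup at (208,200), condiments at (265-317,240), strainer at (322,312) with its black handle to (370,257). In the top view: bowl (370,208), stand base (281,141), strainer (194,213) with handle down to (213,285), and condiments around (275,220-272).

```bash
cat > h.py <<'E'
import numpy as np, cv2
from scipy.spatial.transform import Rotation as R
from scipy.optimize import least_squares
from bench import robot,cams
H,W=420,560
def tool_T(o):
    T=np.eye(4);T[:3,:3]=R.from_euler('xyz',o['ee_rot']).as_matrix();T[:3,3]=o['tool_pos'];return T
def cam(name):
    o=robot.get_obs(); s=cams.snapshot(name)
    f=H/2/np.tan(np.radians(s['fov_y']/2))
    E=s['camera_from_world'] if 'camera_from_world' in s else np.linalg.inv(tool_T(o)@s['tool_from_camera'])
    return dict(img=s['pixels'][:,:,::-1].copy(),f=f,c=(s['cx'],s['cy']),E=E)
def proj(c,P):
    P=np.atleast_2d(P); q=P@c['E'][:3,:3].T+c['E'][:3,3]
    return np.c_[c['c'][0]+c['f']*q[:,0]/-q[:,2], c['c'][1]-c['f']*q[:,1]/-q[:,2]]
def ray(c,uv):
    d=np.array([(uv[0]-c['c'][0])/c['f'],-(uv[1]-c['c'][1])/c['f'],-1.])
    Rm=c['E'][:3,:3]; return -Rm.T@c['E'][:3,3], Rm.T@d/np.linalg.norm(d)
def onz(c,uv,z):
    o,d=ray(c,uv); return o+d*(z-o[2])/d[2]
def tri(obs):
    A=np.zeros((3,3));b=np.zeros(3);L=[]
    for c,uv in obs:
        o,d=ray(c,uv);M=np.eye(3)-np.outer(d,d);A+=M;b+=M@o;L.append((o,M))
    p=np.linalg.solve(A,b); return p,[np.linalg.norm(M@(p-o))*1000 for o,M in L]
def save(n,c): 
    import pickle; pickle.dump(c,open(f'pics/{n}.pkl','wb')); cv2.imwrite(f'pics/{n}.png',c['img'])
def load(n):
    import pickle; return pickle.load(open(f'pics/{n}.pkl','rb'))
def crop(c,n,x0,y0,x1,y1,k):
    im=cv2.resize(c['img'][y0:y1,x0:x1],None,fx=k,fy=k,interpolation=cv2.INTER_CUBIC)
    cv2.imwrite(f'pics/{n}.png',im)
E
python3 - <<'E'
from h import *
s=cam('scene');save('s1',s);t=cam('top');save('t1',t)
crop(t,'tc1',150,70,430,290,2.8)
crop(s,'sc1',80,160,380,380,2.6)
print(robot.get_obs()['time'])
for n,uv,z in [('bowl',(370,208),.085),('base',(281,141),0),('strainer rim',(194,213),.058),('hend',(213,285),.055)]: print(n,onz(t,uv,z))
E
```

```text
0.25
bowl [ 0.57781199 -0.22704831  0.085     ]
base [ 0.76447034 -0.01009494  0.        ]
strainer rim [0.56341955 0.2059435  0.058     ]
hend [0.3858602  0.15418682 0.055     ]
```

View pics/tc1.png

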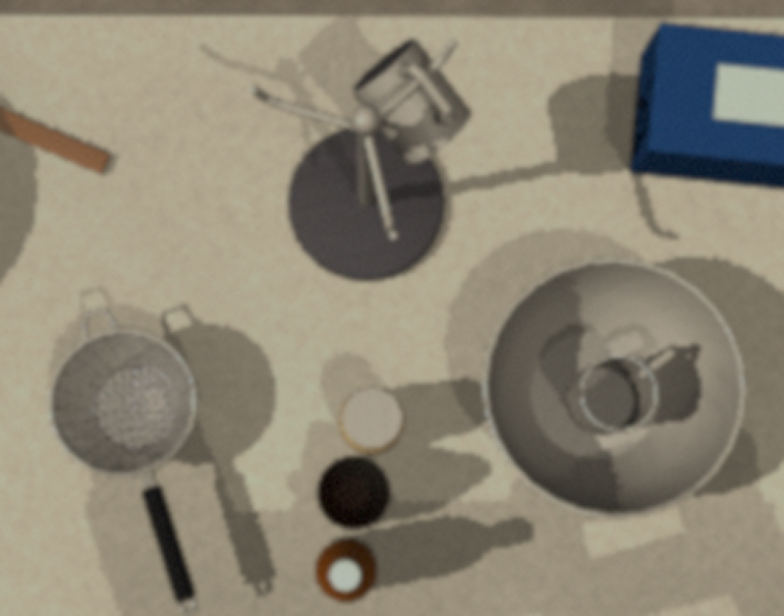

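View pics/sc1.png

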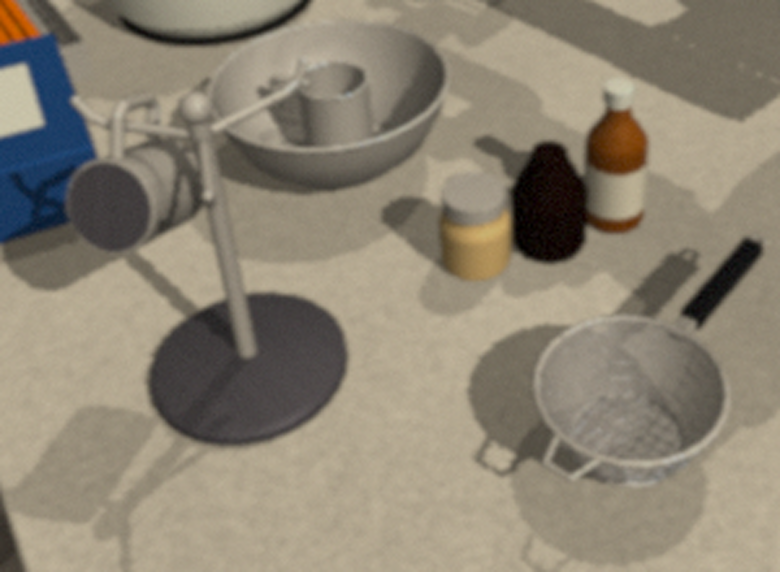

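Run:
```python
from h import *
t=load('t1');s=load('s1')
T=lambda u,v:((u+.5)/2.8-.5+150,(v+.5)/2.8-.5+70)
S=lambda u,v:((u+.5)/2.6-.5+80,(v+.5)/2.6-.5+160)
pairs={'hooktip':((392,236),(302,68)),'ball':((365,120),(196,107)),
'cup handle outer top':((695,350),None),'hend':((189,600),(755,243)),'hfront':((152,489),(692,318))}
for k,(a,b) in pairs.items():
    if b: print(k,*tri([(t,T(*a)),(s,S(*b))]))
print('hook tip @.2355',onz(t,T(392,236),.2355),onz(s,S(302,68),.2355))
print('ball @.25',onz(t,T(365,120),.25),onz(s,S(196,107),.25))
print('base', onz(t,T(366,204),0.0))
# bowl rim from edges: left 485, right 745, top 262, bottom 514
L=[onz(t,T(*p),.085) for p in [(485,390),(745,390),(615,261),(615,514)]];print('bowl',L, (L[0]+L[1])/2,(L[2]+L[3])/2)
print('cup', onz(t,T(619,395),.079)); print('handle',onz(t,T(693,350),.074))
for n,p,z in [('sesame',(371,419),.075),('soy',(353,491),.09),('vin',(344,574),.14)]: print(n,onz(t,T(*p),z))
print('strainer rim',onz(t,T(124,401),.058))
```

```text
hooktip [ 0.67593146 -0.02879389  0.2316253 ] [np.float64(0.9962862282730919), np.float64(0.9962862282729187)]
ball [ 0.75986583 -0.00745707  0.24295836] [np.float64(0.18905969579350154), np.float64(0.1890596957936884)]
hend [0.3878451  0.144604   0.05349085] [np.float64(0.6914784004209429), np.float64(0.6914784004208085)]
hfront [0.48493313 0.18002754 0.05425446] [np.float64(0.866219889259773), np.float64(0.8662198892598499)]
hook tip @.2355 [ 0.67411516 -0.02824342  0.2355    ] [ 0.67890082 -0.02357412  0.2355    ]
ball @.25 [ 0.75726865 -0.00739974  0.25      ] [0.76269323 0.00321341 0.25      ]
base [ 0.76025109 -0.00850633  0.        ]
bowl [array([ 0.57431449, -0.1132645 ,  0.085     ]), array([ 0.57658347, -0.33707036,  0.085     ]), array([ 0.68863178, -0.22656636,  0.085     ]), array([ 0.46890078, -0.22427885,  0.085     ])] [ 0.57544898 -0.22516743  0.085     ] [ 0.57876628 -0.2254226   0.085     ]
cup [ 0.57168828 -0.23015459  0.079     ]
handle [ 0.61237533 -0.29628198  0.074     ]
sesame [ 0.54877315 -0.01487161  0.075     ]
soy [4.85874399e-01 2.20839684e-05 9.00000000e-02]
vin [0.41912027 0.00603416 0.14      ]
strainer rim [0.56368776 0.20604132 0.058     ]
```

```bash
cat >> h.py <<'E'
def plan(T0,wps,g,dec=(2,1)):
    """wps: list of (T,nrows). shift first in old axes then turn. closes loop on rounded sim"""
    rows=[];C=T0.copy()
    for T,n in wps:
        A=C.copy()
        rv=R.from_matrix(A[:3,:3].T@T[:3,:3]).as_rotvec()
        for i in range(1,n+1):
            G=np.eye(4);G[:3,3]=A[:3,3]+(T[:3,3]-A[:3,3])*i/n;G[:3,:3]=A[:3,:3]@R.from_rotvec(rv*i/n).as_matrix()
            d=np.round(C[:3,:3].T@(G[:3,3]-C[:3,3])*100,dec[0]); w=np.round(np.degrees(R.from_matrix(C[:3,:3].T@G[:3,:3]).as_rotvec()),dec[1])
            rows.append([*d,*w,g])
            C[:3,3]+=C[:3,:3]@d/100; C[:3,:3]=C[:3,:3]@R.from_rotvec(np.radians(w)).as_matrix()
    for i in range(0,len(rows),8): print([float(x)+0 for r in rows[i:i+8] for x in r])
    return C
def pose(p,yaw,roll=np.pi,pitch=0):
    T=np.eye(4);T[:3,:3]=R.from_euler('xyz',[roll,pitch,np.radians(yaw)]).as_matrix();T[:3,3]=p;return T
E
python3 - <<'E'
from h import *
o=robot.get_obs();print(plan(tool_T(o),[(pose([.56,-.23,.22],120),12)],0,(1,0)))
E
```

```text
[3.8, -1.3, -0.3, 0.0, 0.0, -8.0, 0.0, 4.0, -0.7, -0.2, 0.0, 0.0, -9.0, 0.0, 4.0, -0.2, -0.3, 0.0, 0.0, -8.0, 0.0, 4.0, 0.5, -0.2, 0.0, 0.0, -9.0, 0.0, 3.9, 1.1, -0.3, 0.0, 0.0, -8.0, 0.0, 3.7, 1.6, -0.2, 0.0, 0.0, -9.0, 0.0, 3.4, 2.1, -0.3, 0.0, 0.0, -8.0, 0.0, 3.1, 2.7, -0.3, 0.0, 0.0, -9.0, 0.0]
[2.7, 3.0, -0.2, 0.0, 0.0, -8.0, 0.0, 2.1, 3.4, -0.3, 0.0, 0.0, -9.0, 0.0, 1.6, 3.7, -0.2, 0.0, 0.0, -8.0, 0.0, 1.1, 3.9, -0.3, 0.0, 0.0, -9.0, 0.0]
[[-5.05759517e-01  8.62674488e-01 -1.99030590e-04  5.60025483e-01]
 [ 8.62674001e-01  5.05759455e-01  9.69916719e-04 -2.30321619e-01]
 [ 9.37384011e-04  3.18846095e-04 -9.99999510e-01  2.20235886e-01]
 [ 0.00000000e+00  0.00000000e+00  0.00000000e+00  1.00000000e+00]]
```

>>> arm_command(
  plan=[3.8, -1.3, -0.3, 0, 0, -8, 0, 4.0, -0.7, -0.2, 0, 0, -9, 0, 4.0, -0.2, -0.3, 0, 0, -8, 0, 4.0, 0.5, -0.2, 0, 0, -9, 0, 3.9, 1.1, -0.3, 0, 0, -8, 0, 3.7, 1.6, -0.2, 0, 0, -9, 0, 3.4, 2.1, -0.3, 0, 0, -8, 0, 3.1, 2.7, -0.3, 0, 0, -9, 0],
)

```text
time: 1.25
tool_pos: [0.4324, -0.3268, 0.2106]
ee_rot: [-3.142, 0.0, 1.513]
wrist_force: [-0.0, 0.1, 0.2]
width: 0.0939
```

>>> arm_command(
  plan=[2.7, 3.0, -0.2, 0, 0, -8, 0, 2.1, 3.4, -0.3, 0, 0, -9, 0, 1.6, 3.7, -0.2, 0, 0, -8, 0, 1.1, 3.9, -0.3, 0, 0, -9, 0, 0, 0, 0, 0, 0, 0, 0, 0, 0, 0, 0, 0, 0, 0],
)

```text
time: 2.0
tool_pos: [0.5596, -0.2309, 0.2203]
ee_rot: [-3.141, -0.0, 2.1]
wrist_force: [-0.8, 0.7, 0.8]
width: 0.0938
```

Run:
```python
from h import *
o=robot.get_obs();print(o['time'],o['tool_pos'],np.degrees(o['ee_rot']),o['joint_positions'])
w=cam('wrist');save('w1',w)
```

```text
2.0 [ 0.55956627 -0.23090332  0.22027078] [-1.79939464e+02 -1.37383581e-02  1.20305246e+02] [-4.84531668e-01  2.09024970e-01  1.17280156e+00 -7.83894322e-04
  1.76052839e+00 -1.01360567e+00]
```

View pics/w1.png

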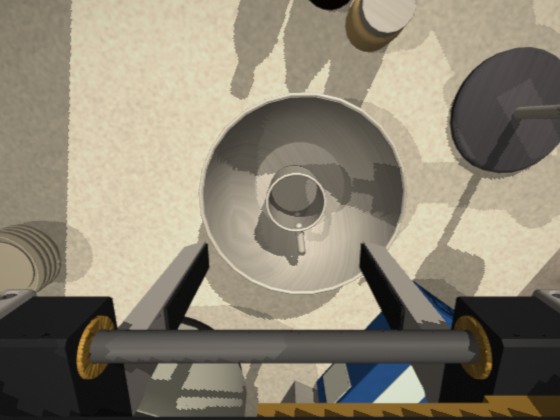

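The wrist view shows the cup mouth centred at about (295,202), the handle to about (303,253), the bowl rim from (201..405, 95..293). Zooming in for accuracy.

Run:
```python
from h import *
w=load('w1');crop(w,'w1c',195,90,410,300,3.6)
t=load('t1');crop(t,'t1c',320,160,420,255,7)
```

```text
(no output)
```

View pics/w1c.png

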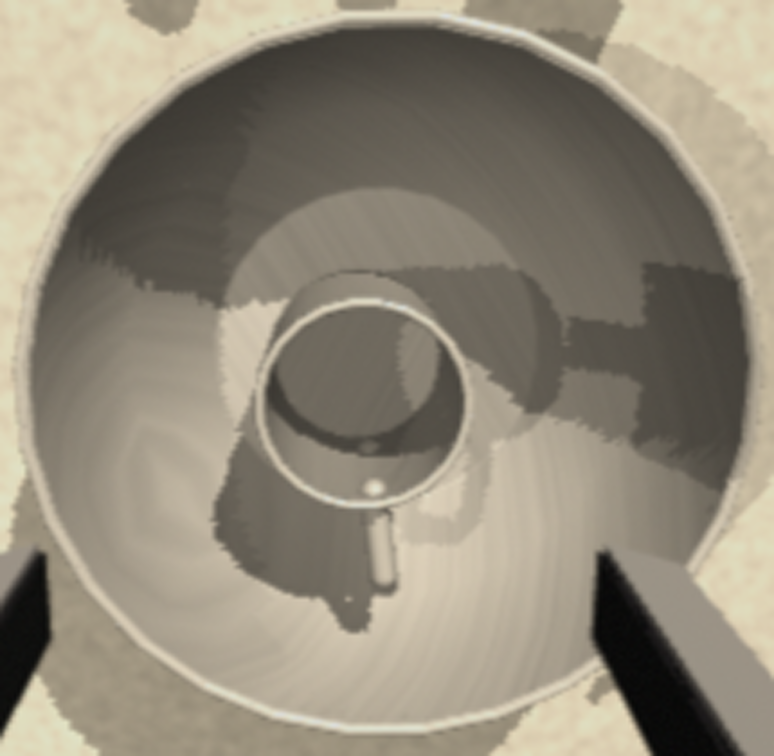

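View pics/t1c.png

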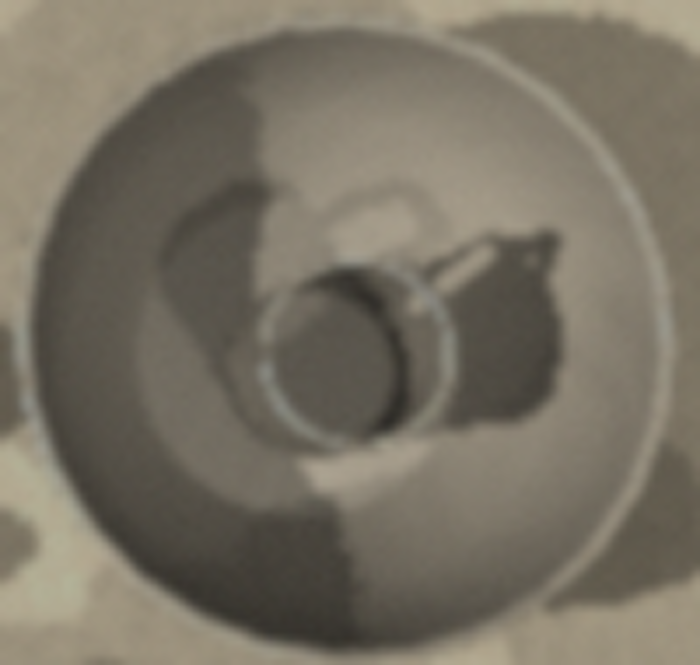

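Run:
```python
from h import *
w=load('w1');t=load('t1')
Wc=lambda u,v:((u+.5)/3.6-.5+195,(v+.5)/3.6-.5+90)
Tc=lambda u,v:((u+.5)/7-.5+320,(v+.5)/7-.5+160)
def fit(obs,r,x0):
    # obs: (cam, [points])
    def res(p):
        e=[]
        for c,P in obs:
            th=np.linspace(0,2*np.pi,361); C=np.c_[p[0]+r*np.cos(th),p[1]+r*np.sin(th),np.full(361,p[2])]
            q=proj(c,C)
            for u in P:
                d=np.hypot(*(q-u).T);i=d.argmin()
                n=(q[(i+1)%360]-q[i-1 if i else 359]);n=np.array([n[1],-n[0]])/np.hypot(*n);e.append((q[i]-u)@n)
        return e
    s=least_squares(res,x0);return s.x,np.sqrt(np.mean(s.fun**2))
cw=[Wc(*p) for p in [(257,403),(469,401),(363,298),(365,508)]]
ct=[Tc(*p) for p in [(259,354),(457,354),(356,261),(357,448)]]
for o in ([(w,cw)],[(t,ct)],[(w,cw),(t,ct)]): print('cup mouth',*fit(o,.033,[.57,-.23,.08]))
bw=[Wc(*p) for p in [(17,372),(752,372),(385,14),(385,731)]]
bt=[Tc(*p) for p in [(22,340),(674,330),(350,20),(350,650)]]
for o in ([(w,bw)],[(t,bt)],[(w,bw),(t,bt)]): print('bowl',*fit(o,.112,[.57,-.23,.08]))
print('handle end',*tri([(w,Wc(386,588)),(t,Tc(493,243))]))
for c,a,b in ((w,Wc(379,510),Wc(385,582)),(t,Tc(415,305),Tc(489,247))):
    d=onz(c,b,.0745)-onz(c,a,.0745);print(np.degrees(np.arctan2(d[1],d[0])),np.linalg.norm(d),onz(c,b,.0745))
```

```text
cup mouth [ 0.57264818 -0.22989307  0.08046157] 0.323597351661442
cup mouth [ 0.57184943 -0.22694686  0.09272504] 0.33635222902333856
cup mouth [ 0.57269197 -0.22985186  0.08053781] 0.3586148409076855
bowl [ 0.57753119 -0.22579468  0.08307413] 0.13651268844409617
bowl [ 0.58131519 -0.22719714  0.07567857] 0.593378503142827
bowl [ 0.57807026 -0.22578362  0.08283119] 0.7632419778470633
handle end [ 0.61308557 -0.28044887  0.0714658 ] [np.float64(1.0423656420890661), np.float64(1.04236564208918)]
-54.442327701480856 0.025147056815189823 [ 0.61046724 -0.27872242  0.0745    ]
-51.5583557219203 0.033280527486679985 [ 0.6116882  -0.27722067  0.0745    ]
```

Run:
```python
from h import *
o=robot.get_obs();print(plan(tool_T(o),[(pose([.5726,-.2298,.20],127.5),2),(pose([.5726,-.2298,.05],127.5),5)],0,(2,1))[:3,3])
```

```text
[-0.27, 0.61, 1.02, 0.0, 0.0, -3.6, 0.0, -0.31, 0.59, 1.02, 0.0, 0.0, -3.6, 0.0, 0.0, 0.0, 3.0, 0.0, 0.0, 0.0, 0.0, 0.0, 0.01, 3.0, 0.0, 0.0, 0.0, 0.0, 0.0, 0.0, 3.0, 0.0, 0.0, 0.0, 0.0, 0.0, 0.0, 3.0, 0.0, 0.0, 0.0, 0.0, -0.01, 0.01, 3.0, 0.0, 0.0, 0.0, 0.0]
[ 0.57266361 -0.22980283  0.05000846]
```

>>> arm_command(
  plan=[-0.3, 0.6, 1.0, 0, 0, -3.6, 0, -0.3, 0.6, 1.0, 0, 0, -3.6, 0, 0, 0, 3.0, 0, 0, 0, 0, 0, 0, 3.0, 0, 0, 0, 0, 0, 0, 3.0, 0, 0, 0, 0, 0, 0, 3.0, 0, 0, 0, 0, 0, 0, 3.0, 0, 0, 0, 0, 0, 0, 0, 0, 0, 0, 0],
)

```text
time: 3.05
tool_pos: [0.5703, -0.2293, 0.0476]
ee_rot: [-3.138, -0.006, 2.224]
wrist_force: [-0.2, 0.0, 0.2]
width: 0.0938
```

Run:
```python
from h import *
o=robot.get_obs();print(o['time'],o['tool_pos'],np.degrees(o['ee_rot']),o['wrist_force'])
w=cam('wrist');save('w2',w)
```

```text
3.05 [ 0.5703272  -0.22930972  0.04756989] [-179.8176478    -0.33464157  127.4393145 ] [-0.23456811  0.04310624  0.24865852]
```

View pics/w2.png

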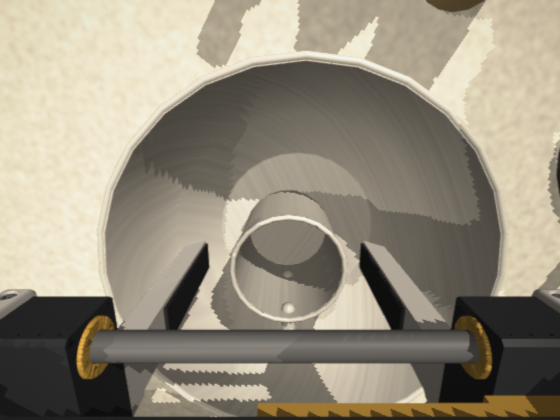

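Cup mouth at (289,268) lies centred between the fingers (209 and 361), the handle pointing straight down the picture. Closing.

>>> arm_command(
  plan=[0, 0, 0, 0, 0, 0, 1, 0, 0, 0, 0, 0, 0, 1, 0, 0, 0, 0, 0, 0, 1, 0, 0, 0, 0, 0, 0, 1, 0, 0, 0, 0, 0, 0, 1, 0, 0, 0, 0, 0, 0, 1],
)

```text
time: 3.85
tool_pos: [0.5739, -0.2297, 0.0518]
ee_rot: [3.141, 0.002, 2.227]
wrist_force: [-1.8, 0.1, 4.8]
width: 0.066
```

>>> arm_command(
  plan=[0, 0, -1, 0, 0, 0, 1, 0, 0, -2, 0, 0, 0, 1, 0, 0, -3, 0, 0, 0, 1, 0, 0, -4, 0, 0, 0, 1, 0, 0, -4, 0, 0, 0, 1, 0, 0, -4, 0, 0, 0, 1, 0, 0, -4, 0, 0, 0, 1, 0, 0, 0, 0, 0, 0, 1],
)

```text
time: 4.85
tool_pos: [0.5747, -0.2297, 0.2743]
ee_rot: [3.138, 0.007, 2.227]
wrist_force: [0.7, 0.4, -1.7]
width: 0.0659
```

Run:
```python
from h import *
o=robot.get_obs();print(o['time'],o['tool_pos'],np.degrees(o['ee_rot']),o['wrist_force'],o['width'])
w=cam('wrist');save('w3',w)
s=cam('scene');save('s3',s)
```

```text
4.85 [ 0.57473402 -0.22972791  0.27433457] [179.81584412   0.37392057 127.59440921] [ 0.71494228  0.38844957 -1.72646741] 0.06591894312222052
```

View pics/w3.png

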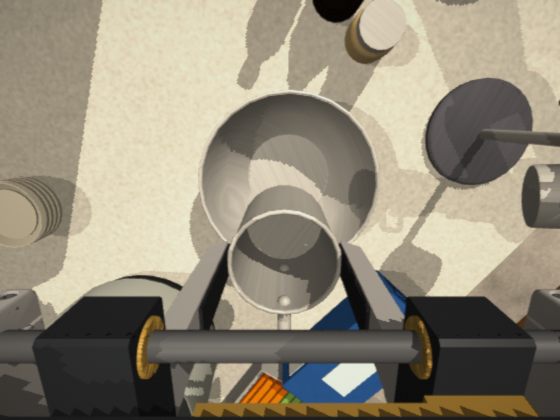

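View pics/s3.png

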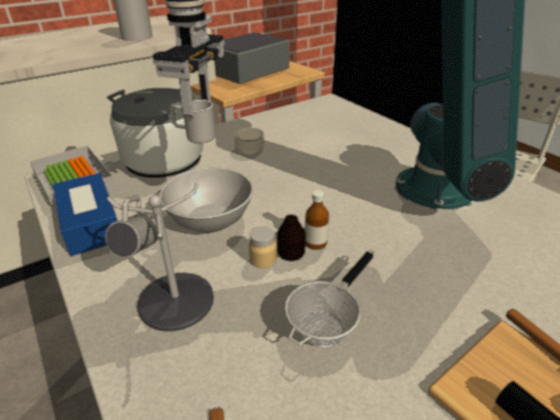

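The cup is held: mouth centre at about (285,262) in the wrist view, handle straight down at (286,330); the bowl is unmoved. Next a look at the hook.

Run:
```python
from h import *
o=robot.get_obs();print(plan(tool_T(o),[(pose([.64,-.12,.34],104),5)],1,(2,1))[:3,3])
w=load('w3');Tt=tool_T(robot.get_obs())
# mouth circle fit in tool frame
c=dict(w);c['E']=w['E']@Tt
pts=[(229,262),(342,260),(285,210),(285,314)]
def res(p):
    e=[]
    th=np.linspace(0,2*np.pi,721);q=proj(c,np.c_[p[0]+.033*np.cos(th),p[1]+.033*np.sin(th),np.full(721,p[2])])
    e=[q[:,0].min()-229,q[:,0].max()-342,q[:,1].min()-210,q[:,1].max()-314];return e
s=least_squares(res,[0,0,-.03]);print(s.x,s.fun)
print(proj(c,[[-.0475,0,.004-.018-.009+.0],[-.0705,0,-.02]]))
```

```text
[0.91, 2.39, -1.42, 0.0, 0.0, 4.7, 1.0, 1.11, 2.3, -1.42, 0.0, 0.0, 4.7, 1.0, 1.29, 2.21, -1.43, 0.0, -0.1, 4.8, 1.0, 1.48, 2.09, -1.42, -0.1, 0.0, 4.7, 1.0, 1.63, 1.97, -1.42, 0.0, 0.0, 4.7, 1.0]
[ 0.64003886 -0.12000596  0.3399645 ]
[-0.00082734  0.00083511 -0.03493718] [-0.24542785  0.24576801  0.25630419 -0.28396577]
[[284.0452918  320.80354889]
 [284.04111501 346.71401389]]
```

Run:
```python
from h import *
w=load('w3');crop(w,'w3c',205,190,365,340,5)
```

```text
(no output)
```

View pics/w3c.png

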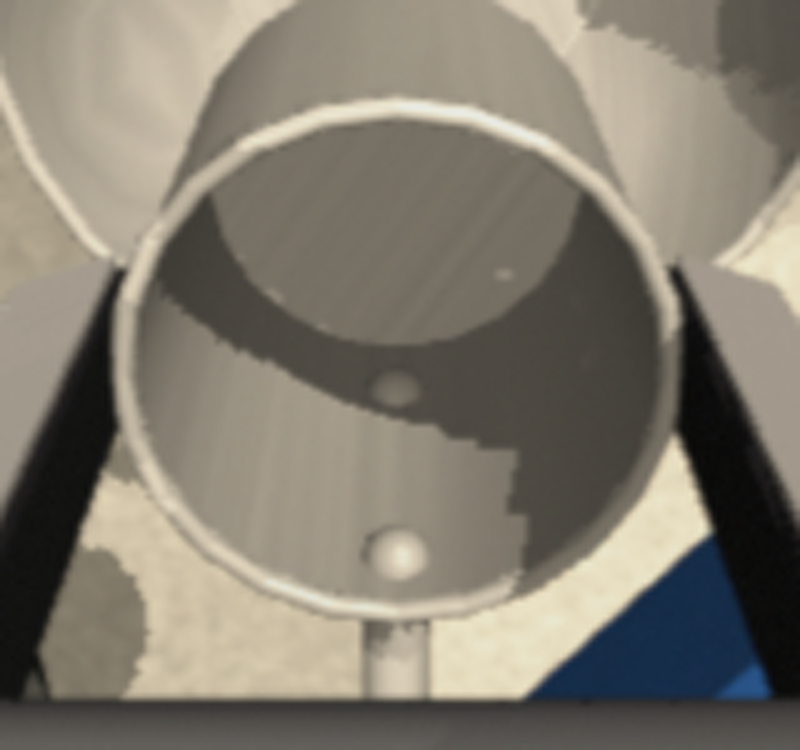

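>>> arm_command(
  plan=[0.9, 2.4, -1.4, 0, 0, 4.7, 1, 1.1, 2.3, -1.4, 0, 0, 4.7, 1, 1.3, 2.2, -1.4, 0, 0, 4.7, 1, 1.5, 2.1, -1.4, 0, 0, 4.7, 1, 1.6, 2.0, -1.4, 0, 0, 4.7, 1, 0, 0, 0, 0, 0, 0, 1, 0, 0, 0, 0, 0, 0, 1],
)

```text
time: 5.82
tool_pos: [0.64, -0.1206, 0.3377]
ee_rot: [-3.137, -0.002, 1.817]
wrist_force: [-0.5, 0.1, -2.6]
width: 0.0661
```

Run:
```python
from h import *
o=robot.get_obs();print(o['time'],o['tool_pos'],np.degrees(o['ee_rot']),o['wrist_force'],o['width'])
w=cam('wrist');save('w4',w)
s=cam('scene');save('s4',s);crop(s,'s4c',70,0,290,160,3.5)
```

```text
5.825 [ 0.64002532 -0.12062675  0.33773623] [-1.79749818e+02 -9.89304424e-02  1.04106918e+02] [-0.50322665  0.08859585 -2.55415029] 0.06614478766693994
```

View pics/w4.png

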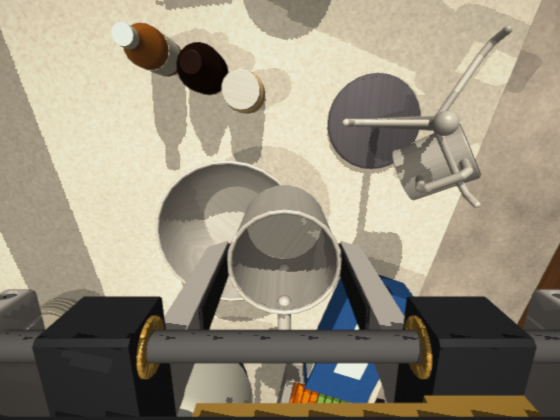

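View pics/s4c.png

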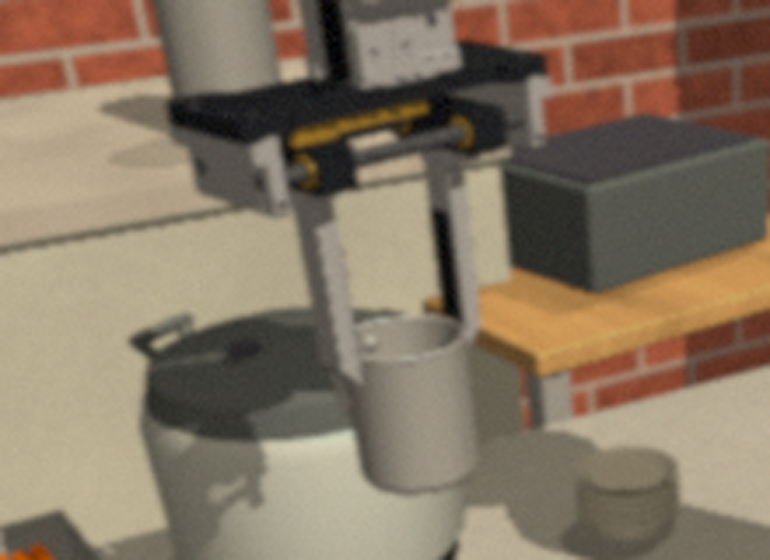

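Run:
```python
from h import *
s=load('s4')
th=np.linspace(0,2*np.pi,361)
for zt in (-.0275,-.031,-.035):
    for dz in (0,-.075):
        z=.3377-zt+dz
        q=proj(s,np.c_[.640+.033*np.cos(th),-.1206+.033*np.sin(th),np.full(361,z)])
        q=(q-[70,0]+.5)*3.5-.5
        print(zt,dz,'lowest',q[q[:,1].argmax()],'top',q[:,1].min(),'lr',q[:,0].min(),q[:,0].max())
# hook in w4
w=load('w4'); crop(w,'w4c',310,20,520,220,3.7)
t=cam('top');save('t4',t)
```

```text
-0.0275 0 lowest [387.51236677 361.39491352] top 316.4264660642568 lr 337.84270030098105 465.50620362939804
-0.0275 -0.075 lowest [408.56264582 496.21456699] top 444.81394912150944 lr 359.8503018118903 480.7502875216235
-0.031 0 lowest [386.52479506 354.73180803] top 310.10513630828274 lr 336.75628828409765 464.7547221947692
-0.031 -0.075 lowest [406.60960462 490.24318874] top 439.10790583677004 lr 358.87426637553574 480.0736289231906
-0.035 0 lowest [385.38975476 347.07373795] top 302.8424714384585 lr 335.50784960177054 463.89121776632544
-0.035 -0.075 lowest [405.59272595 483.38235039] top 432.55404541698573 lr 357.7529885922421 479.29631555489493
```

View pics/w4c.png

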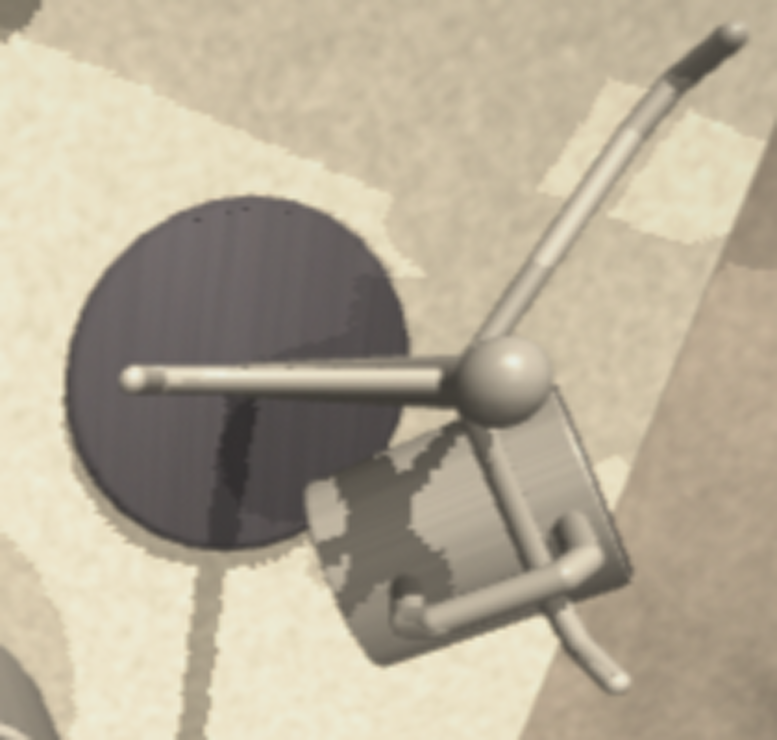

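View pics/t4.png

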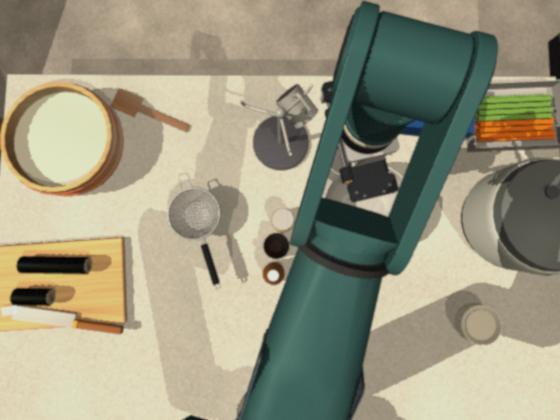

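Run:
```python
from h import *
w=load('w4');t=load('t1');s=load('s1')
Wc=lambda u,v:((u+.5)/3.7-.5+310,(v+.5)/3.7-.5+20)
T=lambda u,v:((u+.5)/2.8-.5+150,(v+.5)/2.8-.5+70)
S=lambda u,v:((u+.5)/2.6-.5+80,(v+.5)/2.6-.5+160)
for n,a,b,c in (('tip',(133,378),(392,236),(302,68)),('ball',(505,380),(365,120),(196,107))):
    print(n,tri([(w,Wc(*a)),(t,T(*b)),(s,S(*c))]),tri([(w,Wc(*a)),(s,S(*c))]),tri([(w,Wc(*a)),(t,T(*b))]))
for c,f,a,b in ((w,Wc,(133,378),(505,380)),(t,T,(392,236),(365,120)),(s,S,(302,68),(196,107))):
    A=onz(c,f(*a),.2355);B=onz(c,f(*b),.247);d=B-A;print(A,B,np.degrees(np.arctan2(d[1],d[0])),np.hypot(d[0],d[1]))
```

```text
tip (array([ 0.67552031, -0.02910506,  0.23131297]), [np.float64(0.7500313663122774), np.float64(0.867909050191871), np.float64(1.2753803222506641)]) (array([ 0.67565856, -0.02968031,  0.23117575]), [np.float64(0.9248003018875647), np.float64(0.9248003018875346)]) (array([ 0.67630153, -0.02874309,  0.22471841]), [np.float64(0.4140057657482157), np.float64(0.41400576574839043)])
ball (array([ 0.75992102, -0.00791867,  0.24270126]), [np.float64(0.5254569132393538), np.float64(0.5573776095848786), np.float64(0.052984277780245864)]) (array([ 0.75996437, -0.00835502,  0.24257326]), [np.float64(0.1475823429686485), np.float64(0.14758234296868758)]) (array([ 0.76113601, -0.00772705,  0.23970653]), [np.float64(0.47824458122385793), np.float64(0.47824458122387553)])
[ 0.67403026 -0.02949224  0.2355    ] [ 0.75798688 -0.00894088  0.247     ] 13.75470753291189 0.08643537462012789
[ 0.67411516 -0.02824342  0.2355    ] [ 0.75829734 -0.0073915   0.247     ] 13.912140257336139 0.08672624918780308
[ 0.67890082 -0.02357412  0.2355    ] [ 0.76154923 -0.00140194  0.247     ] 15.017206182076084 0.08557081651888747
```

Run:
```python
from h import *
o=robot.get_obs();print(plan(tool_T(o),[(pose([.6295,.0086,.33],104),4),(pose([.6295,.0086,.2285],104),4)],1,(2,1))[:3,3])
```

```text
[3.21, 0.53, 0.23, 0.0, 0.0, 0.0, 1.0, 3.21, 0.54, 0.23, -0.1, 0.0, 0.0, 1.0, 3.2, 0.53, 0.23, 0.0, 0.0, 0.0, 1.0, 3.21, 0.53, 0.24, 0.0, -0.1, 0.0, 1.0, 0.0, 0.0, 2.54, 0.0, 0.0, 0.0, 1.0, 0.01, 0.0, 2.53, 0.0, 0.0, 0.0, 1.0, 0.0, 0.01, 2.54, 0.0, 0.0, 0.0, 1.0, 0.0, 0.0, 2.54, 0.0, 0.0, 0.0, 1.0]
[0.62952823 0.00859896 0.22845427]
```

>>> arm_command(
  plan=[3.2, 0.5, 0.2, 0, 0, 0, 1, 3.2, 0.5, 0.2, 0, 0, 0, 1, 3.2, 0.6, 0.2, 0, 0, 0, 1, 3.2, 0.5, 0.3, 0, 0, 0, 1, 0, 0, 2.5, 0, 0, 0, 1, 0, 0, 2.5, 0, 0, 0, 1, 0, 0, 2.6, 0, 0, 0, 1, 0, 0, 2.5, 0, 0, 0, 1],
)

```text
time: 6.98
tool_pos: [0.6292, 0.0083, 0.2292]
ee_rot: [-3.141, -0.0, 1.816]
wrist_force: [-0.1, -0.4, -1.1]
width: 0.0661
```

>>> arm_command(
  plan=[0, 0, 0, 0, 0, 0, 1, 0, 0, 0, 0, 0, 0, 1],
)

```text
time: 7.22
tool_pos: [0.63, 0.0086, 0.2316]
ee_rot: [3.14, 0.001, 1.816]
wrist_force: [-0.2, 0.1, -1.1]
width: 0.0661
```

Run:
```python
from h import *
o=robot.get_obs();print(o['time'],o['tool_pos'],np.degrees(o['ee_rot']),o['wrist_force'],o['width'])
w=cam('wrist');save('w5',w)
s=cam('scene');save('s5',s);crop(s,'s5c',100,90,300,250,3.9)
```

```text
7.225 [0.63004443 0.00857364 0.2316351 ] [1.79926809e+02 3.04464062e-02 1.04048224e+02] [-0.16353226  0.11582714 -1.12685937] 0.0660689616049911
```

View pics/w5.png

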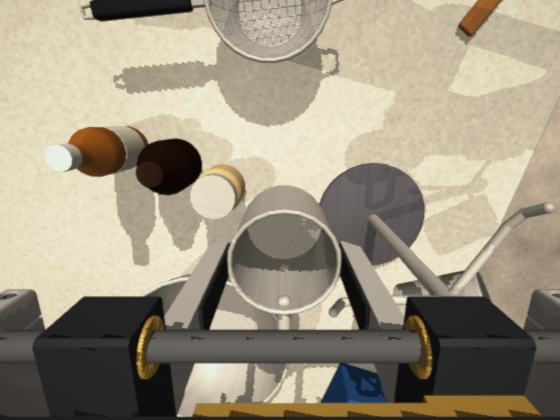

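View pics/s5c.png

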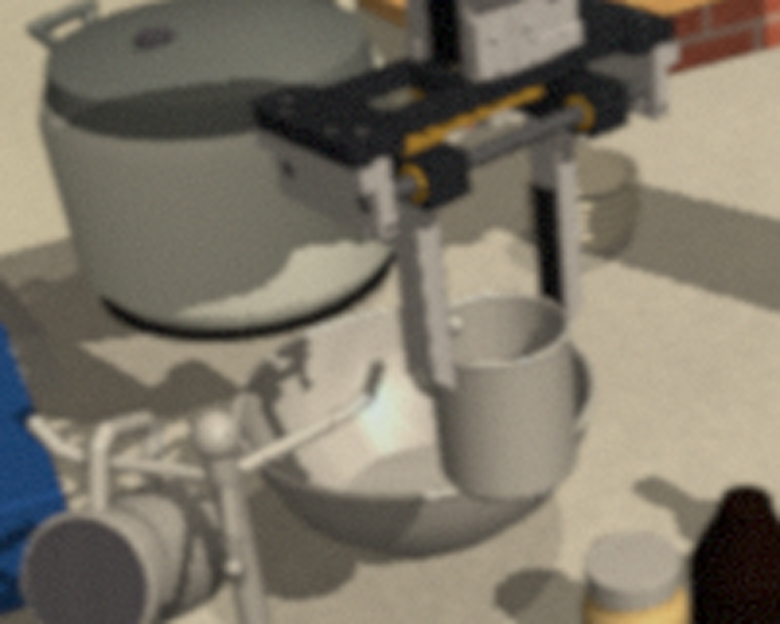

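Run:
```python
from h import *
w=load('w5');crop(w,'w5c',220,240,380,340,4.9)
Tt=tool_T(robot.get_obs()); 
P=lambda x,y,z:proj(w,(Tt@[x,y,z,1])[:3])[0]
print('opening inner/mid/outer at tip z, y=.035', [P(x,.035,-.002).round(1) for x in(-.0335,-.0475,-.0615)])
tip=np.array([.675,-.029,.234]); print('tip in tool',(np.linalg.inv(Tt)@[*tip,1])[:3],proj(w,tip))
print('handle top bar outer', P(-.0705,0,-.02),P(-.0475,0,-.025))
```

```text
opening inner/mid/outer at tip z, y=.035 [array([336.6, 291.9]), array([335.7, 309.6]), array([334.8, 326.6])]
tip in tool [-0.04742929  0.03399836 -0.00135276] [[334.12370526 308.93645662]]
handle top bar outer [286.1882707  355.09490912] [286.26672624 330.51557579]
```

View pics/w5c.png

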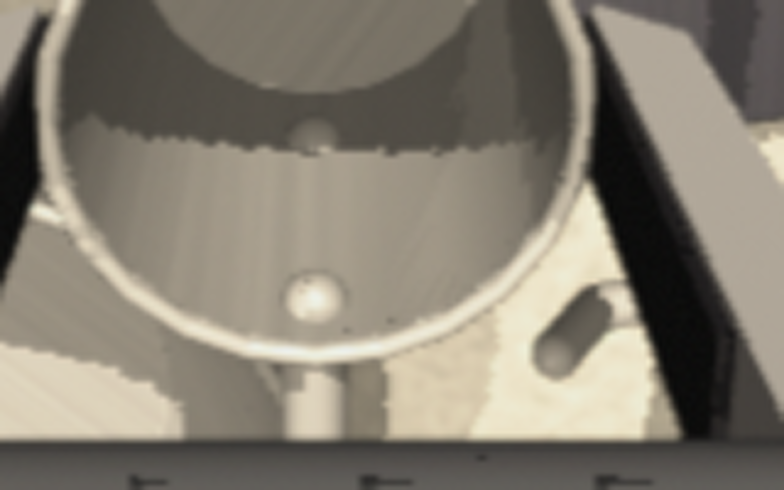

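Run:
```python
from h import *
w5=load('w5');w4=load('w4');t=load('t1');s=load('s1')
a=(333.3,312.9);b=((133.5)/3.7-.5+310,(378.5)/3.7-.5+20)
c=(290,154.1);d=((302.5)/2.6-.5+80,(68.5)/2.6-.5+160)
Tt=tool_T(robot.get_obs())
for o in ([(w5,a),(w4,b)],[(w5,a),(w4,b),(t,c)],[(w5,a),(w4,b),(t,c),(s,d)]):
    p,e=tri(o);print(p,np.round(e,1),(np.linalg.inv(Tt)@[*p,1])[:3])
print((np.linalg.inv(Tt)@[*onz(w5,a,.2355),1])[:3])
```

```text
[ 0.67368713 -0.02958108  0.23835455] [0.2 0.2] [-0.04767854  0.0325965  -0.0057112 ]
[ 0.673404   -0.02923869  0.23878307] [0.3 0.4 0.5] [-0.04727808  0.03240632 -0.00614072]
[ 0.67527565 -0.03013828  0.23250431] [2.6 1.1 1.4 1.7] [-0.04859885  0.03398474  0.00014413]
[-0.04963222  0.03328312 -0.00285254]
```

Tip is at (333,313) in the wrist view, i.e. within 2 mm of the middle of the handle opening. Sliding on.

>>> arm_command(
  plan=[-0.1, 1.0, 0.1, 0, 0, 0, 1, 0, 1.0, 0, 0, 0, 0, 1, 0, 1.0, 0, 0, 0, 0, 1, 0, 1.0, 0, 0, 0, 0, 1, 0, 1.0, 0, 0, 0, 0, 1, 0, 1.0, 0, 0, 0, 0, 1, 0, 0.6, 0, 0, 0, 0, 1, 0, 0, 0, 0, 0, 0, 1],
)

```text
time: 8.32
tool_pos: [0.6944, 0.0243, 0.2292]
ee_rot: [-3.141, -0.0, 1.817]
wrist_force: [-0.9, 0.5, -1.8]
width: 0.066
```

Run:
```python
from h import *
o=robot.get_obs();print(o['time'],o['tool_pos'],np.degrees(o['ee_rot']),o['wrist_force'],o['wrist_torque'],o['width'],o['joint_positions'])
w=cam('wrist');save('w6',w);crop(w,'w6c',200,220,420,340,3.6)
s=cam('scene');save('s6',s);crop(s,'s6c',100,90,300,250,3.9)
```

```text
8.325 [0.69438582 0.02425203 0.22918681] [-1.79967965e+02 -1.18091358e-03  1.04089780e+02] [-0.85863828  0.4683023  -1.77532512] [ 0.02657279 -0.10148529 -0.00918617] 0.06604483223464784 [-4.65650100e-02  4.22144788e-01  8.84003396e-01 -1.46595454e-04
  1.83598578e+00 -2.92516456e-01]
```

View pics/w6c.png

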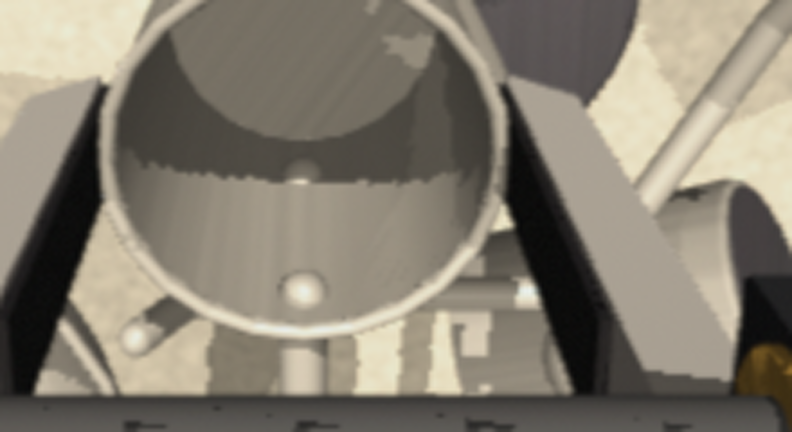

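View pics/s6c.png

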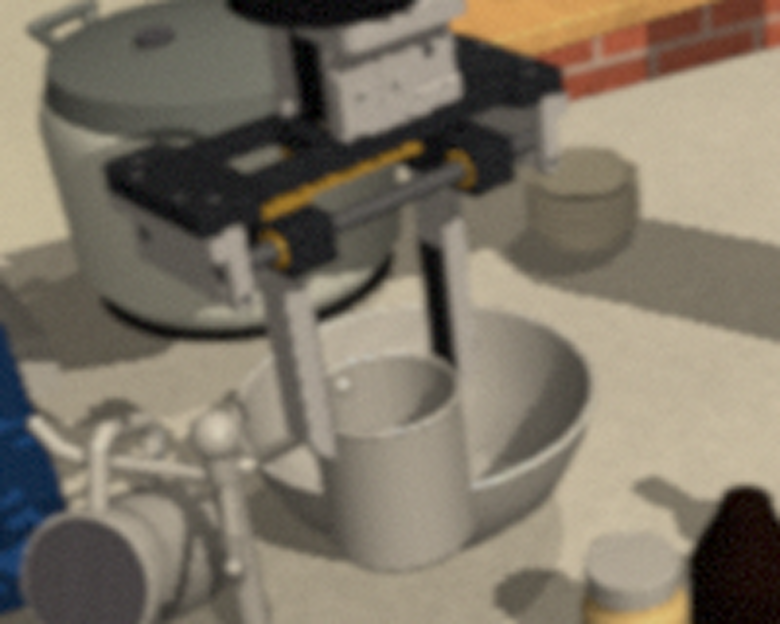

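The wrist view shows the hook wire running through the handle: tip at left of the handle bar (crop (135,340)), wire emerging right at (480,292). Next: lower and tilt the cup to near its hanging attitude, keeping the wire inside the loop.

Run:
```python
from h import *
o=robot.get_obs();T0=tool_T(o)
h=np.array([np.cos(np.radians(14)),np.sin(np.radians(14)),0])
W=np.array([.6745,-.0297,.2195])+.033*h
wt=(np.linalg.inv(T0)@[*W,1])[:3];print('wire in tool',wt,'in cup x,z',-wt[0],.0085-wt[2])
def Tw(theta,xc,zc,dy=0):
    R0=T0[:3,:3]@R.from_rotvec([0,-np.radians(theta),0]).as_matrix()
    p=np.array([-xc,wt[1]+dy,.0085-zc]); T=np.eye(4);T[:3,:3]=R0;T[:3,3]=W-R0@p;return T
C=plan(T0,[(Tw(0,-wt[0],.015,.004),2),(Tw(9,.050,.0155,.004),1),(Tw(18,.051,.016,.004),1),(Tw(27,.052,.0165,.004),1),(Tw(36,.053,.0165,.004),1),(Tw(45,.054,.0165,.004),1)],1,(2,1))
print(C)
```

```text
wire in tool [-0.04747676  0.00098717  0.01011236] in cup x,z 0.047476759974345 -0.0016123550003300582
[0.0, -0.2, 0.83, 0.0, 0.0, 0.0, 1.0, 0.0, -0.2, 0.83, 0.0, 0.0, 0.0, 1.0, 0.08, 0.0, 0.82, 0.0, -9.0, 0.0, 1.0, -0.08, 0.0, 0.84, 0.0, -9.0, 0.0, 1.0, -0.09, 0.0, 0.86, 0.0, -9.0, 0.0, 1.0, -0.09, 0.0, 0.82, 0.0, -9.0, 0.0, 1.0, -0.09, 0.0, 0.83, 0.0, -9.0, 0.0, 1.0]
[[-1.72122348e-01  9.69963092e-01  1.71888037e-01  6.93762691e-01]
 [ 6.85737971e-01  2.43252046e-01 -6.85996995e-01  8.61292293e-03]
 [-7.07203883e-01 -2.05259791e-04 -7.07009636e-01  1.75653011e-01]
 [ 0.00000000e+00  0.00000000e+00  0.00000000e+00  1.00000000e+00]]
```

>>> arm_command(
  plan=[0, -0.2, 0.8, 0, 0, 0, 1, 0, -0.2, 0.8, 0, 0, 0, 1, 0, 0, 0, 0, 0, 0, 1],
)

```text
time: 8.8
tool_pos: [0.6892, 0.0231, 0.212]
ee_rot: [-3.139, -0.001, 1.816]
wrist_force: [-1.5, 0.2, -1.7]
width: 0.0661
```

>>> arm_command(
  plan=[0.1, 0, 0.8, 0, -9, 0, 1, -0.1, 0, 0.8, 0, -9, 0, 1, 0, 0, 0, 0, 0, 0, 1],
)

```text
time: 9.18
tool_pos: [0.689, 0.0254, 0.1957]
ee_rot: [-3.137, 0.311, 1.823]
wrist_force: [-1.0, 0.4, -1.4]
width: 0.066
```

Run:
```python
from h import *
o=robot.get_obs();print(o['time'],o['tool_pos'],np.degrees(o['ee_rot']),o['wrist_force'],o['wrist_torque'],o['width'],o['joint_positions'])
T0=tool_T(o)
h=np.array([np.cos(np.radians(14)),np.sin(np.radians(14)),0])
W=np.array([.6745,-.0297,.2195])+.033*h
wt=(np.linalg.inv(T0)@[*W,1])[:3];print('in cup x,z',-wt[0],.0085-wt[2])
```

```text
9.175 [0.68901861 0.02536542 0.19569016] [-179.76145152   17.84241208  104.43290316] [-0.95413517  0.35976949 -1.37884375] [ 0.1871733  -0.0470406   0.00777447] 0.06597493088136584 [ 0.11648175  0.37500264  1.04760938 -0.31078199  1.67469115 -0.17415564]
in cup x,z 0.054850675456261266 0.015879111220561952
```

Run:
```python
from h import *
o=robot.get_obs();T0=tool_T(o)
h=np.array([np.cos(np.radians(14)),np.sin(np.radians(14)),0])
W=np.array([.6745,-.0297,.2195])+.033*h
wt=(np.linalg.inv(T0)@[*W,1])[:3]
def Tw(theta,xc,zc,dy=0):
    R0=T0[:3,:3]@R.from_rotvec([0,-np.radians(theta),0]).as_matrix()
    p=np.array([-xc,wt[1]+dy,.0085-zc]); T=np.eye(4);T[:3,:3]=R0;T[:3,3]=W-R0@p;return T
C=plan(T0,[(Tw(9,.054,.016),1),(Tw(18,.053,.0165),1),(Tw(27,.053,.0165),1)],1,(2,1));print(C[:3,3])
```

```text
[-0.27, 0.0, 0.85, 0.0, -9.0, 0.0, 1.0, -0.29, 0.0, 0.87, 0.0, -9.0, 0.0, 1.0, -0.19, 0.0, 0.82, 0.0, -9.0, 0.0, 1.0]
[0.69341689 0.0078776  0.17643872]
```

>>> arm_command(
  plan=[-0.3, 0, 0.8, 0, -9, 0, 1, -0.3, 0, 0.9, 0, -9, 0, 1, -0.2, 0, 0.8, 0, -9, 0, 1, 0, 0, 0, 0, 0, 0, 1],
)

```text
time: 9.68
tool_pos: [0.6935, 0.0053, 0.1749]
ee_rot: [-3.131, 0.781, 1.825]
wrist_force: [0.1, 1.4, -1.2]
width: 0.0661
```

Run:
```python
from h import *
o=robot.get_obs();print(o['time'],o['tool_pos'],np.degrees(o['ee_rot']),o['wrist_force'],o['wrist_torque'],o['width'],o['joint_positions'])
T0=tool_T(o)
h=np.array([np.cos(np.radians(14)),np.sin(np.radians(14)),0])
W=np.array([.6745,-.0297,.2195])+.033*h
wt=(np.linalg.inv(T0)@[*W,1])[:3];print('in cup x,y,z',-wt[0],wt[1],.0085-wt[2])
w=cam('wrist');save('w7',w);crop(w,'w7c',180,200,420,340,3.3)
s=cam('scene');save('s7',s);crop(s,'s7c',100,90,300,250,3.9)
```

```text
9.675 [0.6934837  0.00534646 0.17488648] [-179.40001667   44.73657355  104.55921173] [ 0.12674306  1.40505806 -1.21498995] [ 0.67939638  0.11479339 -0.04566117] 0.06610043148999054 [ 0.30160692  0.42674599  1.1951399  -0.77895851  1.57834403  0.0696875 ]
in cup x,y,z 0.05233589024384758 0.005699368885134781 0.019508392442381586
```

View pics/w7.png

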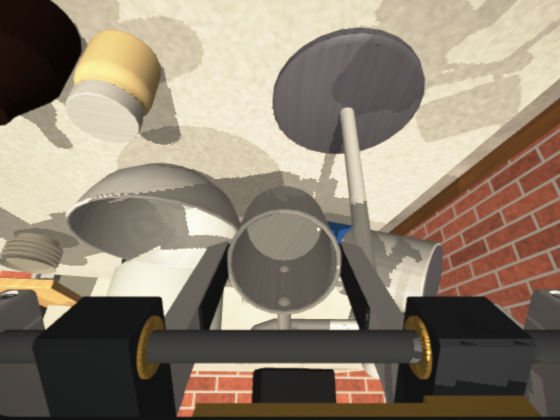

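View pics/s7c.png

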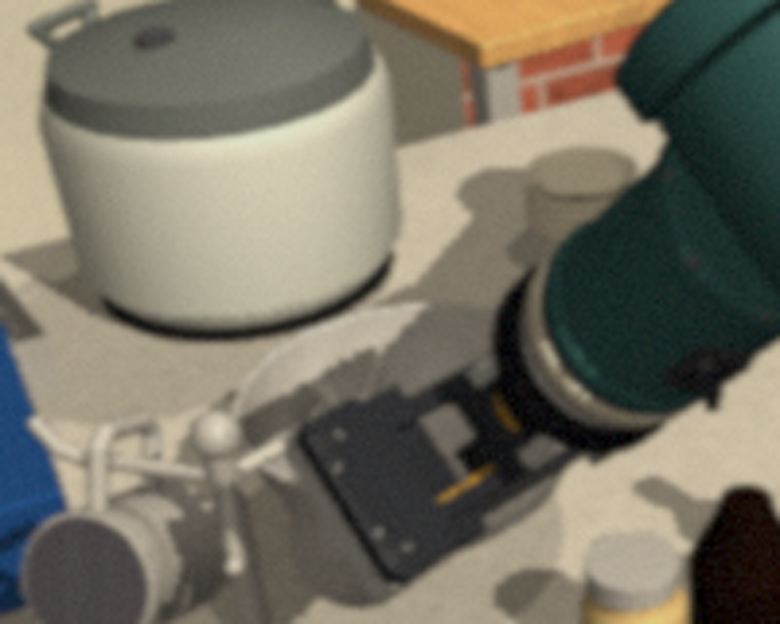

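The wire is visible passing through the handle below the mouth at (255–350, 325). Opening partly (post is close to the right finger).

>>> arm_command(
  plan=[0, 0, 0, 0, 0, 0, 0.2, 0, 0, 0, 0, 0, 0, 0.2, 0, 0, 0, 0, 0, 0, 0.2, 0, 0, 0, 0, 0, 0, 0.2],
)

```text
time: 10.28
tool_pos: [0.6951, 0.0037, 0.1797]
ee_rot: [3.141, 0.785, 1.815]
wrist_force: [0.5, -0.4, -0.4]
width: 0.0753
```

Run:
```python
from h import *
o=robot.get_obs();print(o['time'],o['tool_pos'],np.degrees(o['ee_rot']),o['wrist_force'],o['wrist_torque'],o['width'])
w=cam('wrist');save('w8',w)
s=cam('scene');save('s8',s);crop(s,'s8c',100,90,300,250,3.9)
```

```text
10.275 [0.69510745 0.00374877 0.1796663 ] [179.94172497  44.99680873 104.00752376] [ 0.53461051 -0.40892995 -0.35312555] [ 0.30023857 -0.03678868 -0.03110607] 0.07534787170390864
```

View pics/w8.png

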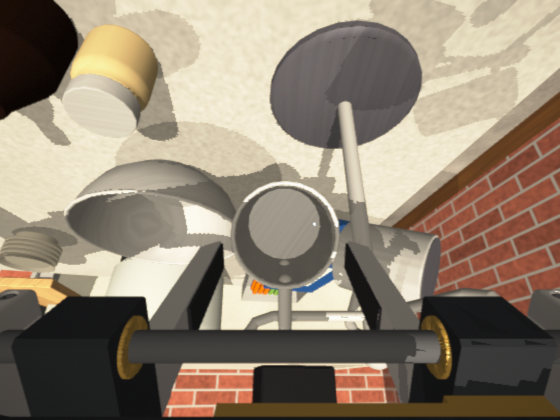

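View pics/s8c.png

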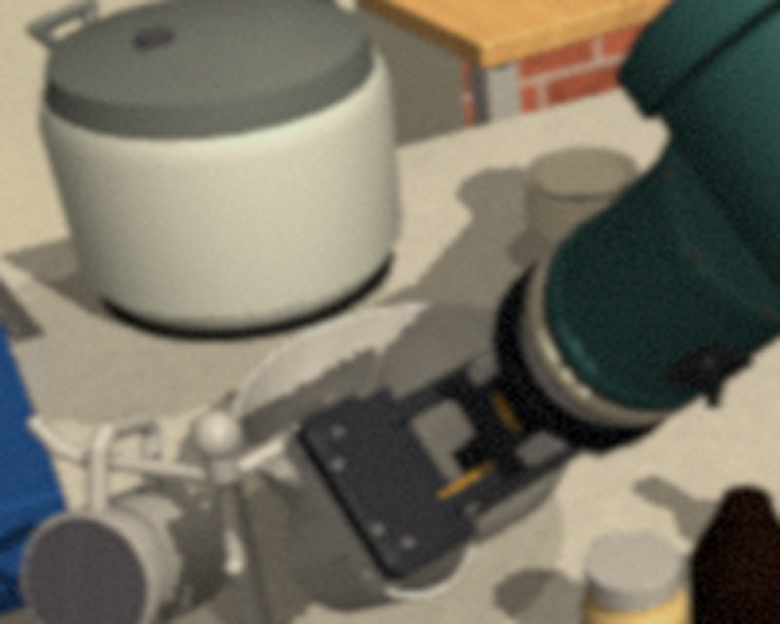

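Cup now hangs by its handle (mouth centre moved to (285,235), the wire through the handle at (255–365,318)), fingers free of it. Retracting along the fingers.

>>> arm_command(
  plan=[0, 0, -1, 0, 0, 0, 0.2, 0, 0, -1.5, 0, 0, 0, 0.2, 0, 0, -2, 0, 0, 0, 0.2, 0, 0, -2.5, 0, 0, 0, 0.2, 0, 0, -3, 0, 0, 0, 0.2, 0, 0, -3, 0, 0, 0, 0, 0, 0, 0, 0, 0, 0, 0],
)

```text
time: 11.25
tool_pos: [0.6732, 0.0959, 0.2746]
ee_rot: [3.133, 0.785, 1.813]
wrist_force: [0.9, 0.2, -0.3]
width: 0.0915
```

Run:
```python
from h import *
o=robot.get_obs();print(o['time'],o['tool_pos'],np.degrees(o['ee_rot']),o['wrist_force'],o['width'],o['joint_positions'])
w=cam('wrist');save('w9',w)
s=cam('scene');save('s9',s);crop(s,'s9c',60,90,380,340,2.4)
```

```text
11.25 [0.67323307 0.0958773  0.27460792] [179.49642319  44.95004022 103.89145474] [ 0.93464593  0.24742444 -0.31615248] 0.09147175818137722 [ 0.43702936  0.43269788  0.99072197 -0.79528004  1.80339433  0.03249357]
```

View pics/w9.png

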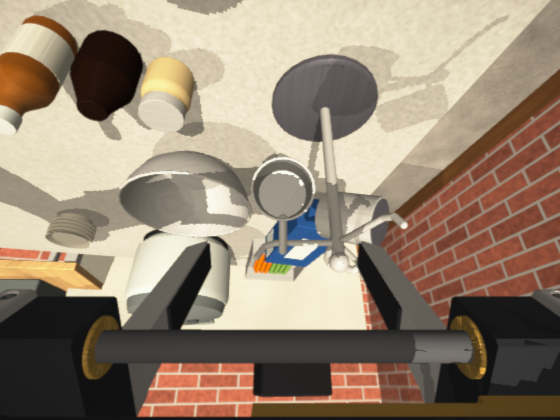

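View pics/s9c.png

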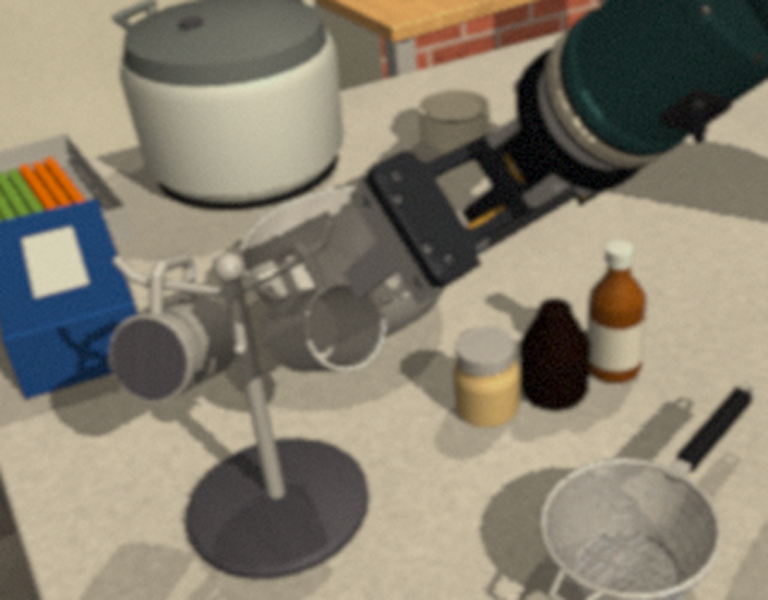

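The cup hangs on the free hook, mouth to the left (wrist view (283,188), scene crop (345,327)), the rest unmoved. On to the strainer.

Run:
```python
from h import *
o=robot.get_obs();print(plan(tool_T(o),[(pose([.469,.174,.27],19),12)],0,(1,0))[:3])
```

```text
[0.8, -1.5, -0.7, 3.0, 3.0, 7.0, 0.0, 0.6, -1.6, -0.7, 3.0, 3.0, 6.0, 0.0, 0.4, -1.7, -0.5, 2.0, 3.0, 7.0, 0.0, 0.3, -1.7, -0.4, 3.0, 3.0, 7.0, 0.0, 0.1, -1.8, -0.4, 3.0, 3.0, 6.0, 0.0, -0.1, -1.8, -0.2, 3.0, 3.0, 7.0, 0.0, -0.3, -1.8, -0.1, 2.0, 3.0, 7.0, 0.0, -0.5, -1.8, -0.2, 3.0, 3.0, 7.0, 0.0]
[-0.7, -1.6, 0.0, 3.0, 3.0, 6.0, 0.0, -0.9, -1.6, 0.0, 3.0, 3.0, 7.0, 0.0, -1.1, -1.5, 0.0, 3.0, 3.0, 7.0, 0.0, -1.2, -1.3, 0.0, 2.0, 3.0, 6.0, 0.0]
[[ 9.43808152e-01  3.30493732e-01 -2.56160537e-04  4.69495889e-01]
 [ 3.30477380e-01 -9.43768623e-01 -9.24593584e-03  1.73998202e-01]
 [-3.29748012e-03  8.64173436e-03 -9.99957223e-01  2.70126847e-01]]
```

>>> arm_command(
  plan=[0.8, -1.5, -0.7, 3, 3, 7, 0, 0.6, -1.6, -0.7, 3, 3, 6, 0, 0.4, -1.7, -0.5, 2, 3, 7, 0, 0.3, -1.7, -0.4, 3, 3, 7, 0, 0.1, -1.8, -0.4, 3, 3, 6, 0, -0.1, -1.8, -0.2, 3, 3, 7, 0, -0.3, -1.8, -0.1, 2, 3, 7, 0, -0.5, -1.8, -0.2, 3, 3, 7, 0],
)

```text
time: 12.35
tool_pos: [0.5359, 0.1467, 0.269]
ee_rot: [2.995, 0.249, 0.77]
wrist_force: [-0.6, -0.7, 0.1]
width: 0.0942
```

>>> arm_command(
  plan=[-0.7, -1.6, 0, 3, 3, 6, 0, -0.9, -1.6, 0, 3, 3, 7, 0, -1.1, -1.5, 0, 3, 3, 7, 0, -1.2, -1.3, 0, 2, 3, 6, 0, 0, 0, 0, 0, 0, 0, 0, 0, 0, 0, 0, 0, 0, 0],
)

```text
time: 13.1
tool_pos: [0.4698, 0.1731, 0.2693]
ee_rot: [3.132, 0.005, 0.336]
wrist_force: [0.0, 0.0, -0.4]
width: 0.094
```

Run:
```python
from h import *
o=robot.get_obs();print(o['time'],o['tool_pos'],np.degrees(o['ee_rot']),o['wrist_force'],o['width'],o['joint_positions'])
w=cam('wrist');save('w10',w)
```

```text
13.1 [0.46980793 0.17308262 0.26934199] [179.46006856   0.29773066  19.26956701] [ 0.01129061  0.02519979 -0.43617685] 0.09396568562701216 [ 0.24694701 -0.02056232  1.32511384 -0.01022163  1.84136224  1.47869072]
```

View pics/w10.png

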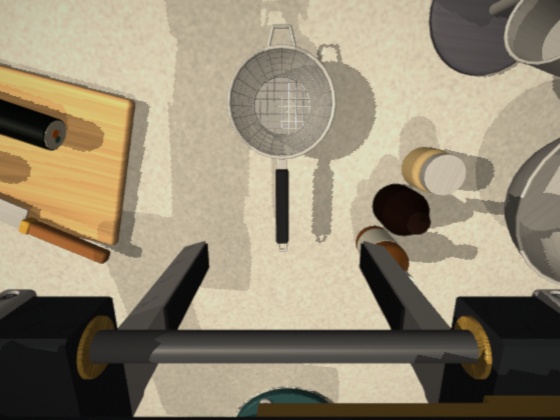

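The handle runs from (282,170) to (283,243) in the wrist view, mesh at (282,102), lug at the top: aligned with the tool x axis.

Run:
```python
from h import *
w=load('w10');crop(w,'w10c',220,10,350,260,2.4);t=load('t1');s=load('s1')
Tt=tool_T(robot.get_obs());
T=lambda u,v:((u+.5)/2.8-.5+150,(v+.5)/2.8-.5+70)
S=lambda u,v:((u+.5)/2.6-.5+80,(v+.5)/2.6-.5+160)
for n,a,b,c in (('front',(282,169),(152,489),(692,318)),('rear',(283,242.5),(189,600),(755,243))):
    print(n,tri([(w,a),(t,T(*b)),(s,S(*c))]),tri([(w,a),(t,T(*b))]))
    p=onz(w,a,.055);print(p,(np.linalg.inv(Tt)@[*p,1])[:3])
```

```text
front (array([0.48530689, 0.17998403, 0.05433607]), [np.float64(0.6634790907718212), np.float64(0.5996874610055073), np.float64(1.1742142642868305)]) (array([0.48565599, 0.17974483, 0.05264359]), [np.float64(0.059849438332546114), np.float64(0.05984943833255003)])
[0.48604606 0.1798396  0.055     ] [ 0.01848387 -0.0028275   0.21410114]
rear (array([0.38782636, 0.14447736, 0.05348511]), [np.float64(0.21414095324514884), np.float64(0.6327068734169166), np.float64(0.7632685512352002)]) (array([0.3882709 , 0.14420304, 0.05418228]), [np.float64(0.23534079314112105), np.float64(0.2353407931411287)])
[0.38840087 0.14447232 0.055     ] [-0.08536106 -0.0016786   0.21468274]
```

View pics/w10c.png

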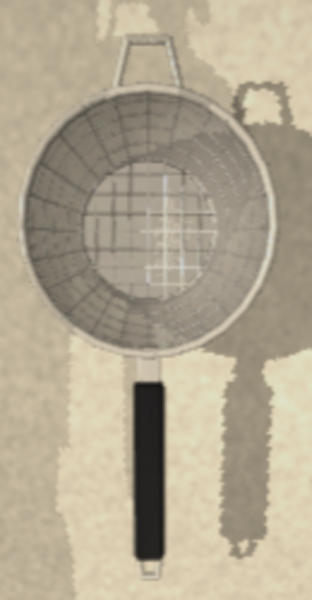

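Run:
```python
from h import *
o=robot.get_obs();print(plan(tool_T(o),[(pose([.4695,.1740,.20],20),2),(pose([.4695,.174,.042],20),6)],0,(2,1))[:3,3])
```

```text
[0.01, -0.07, 3.46, 0.3, 0.2, -0.4, 0.0, -0.01, -0.06, 3.46, 0.2, 0.1, -0.3, 0.0, 0.0, 0.0, 2.63, 0.0, 0.0, 0.0, 0.0, 0.0, 0.0, 2.64, 0.0, 0.0, 0.0, 0.0, 0.0, 0.0, 2.63, 0.0, 0.0, 0.0, 0.0, 0.0, 0.0, 2.63, 0.0, 0.0, 0.0, 0.0, 0.01, 0.0, 2.64, 0.0, 0.0, 0.0, 0.0, 0.0, 0.0, 2.63, 0.0, 0.0, 0.0, 0.0]
[0.46953497 0.17397783 0.04200965]
```

>>> arm_command(
  plan=[0, -0.1, 3.5, 0.3, 0.2, -0.4, 0, 0, 0, 3.4, 0.2, 0.1, -0.3, 0, 0, 0, 2.6, 0, 0, 0, 0, 0, 0, 2.6, 0, 0, 0, 0, 0, 0, 2.6, 0, 0, 0, 0, 0, 0, 2.6, 0, 0, 0, 0, 0, 0, 2.7, 0, 0, 0, 0, 0, 0, 2.6, 0, 0, 0, 0],
)

```text
time: 14.15
tool_pos: [0.4697, 0.1742, 0.0422]
ee_rot: [3.141, 0.001, 0.349]
wrist_force: [-0.4, 0.7, -0.2]
width: 0.0939
```

>>> arm_command(
  plan=[0, 0, 0, 0, 0, 0, 0, 0, 0, 0, 0, 0, 0, 0, 0, 0, 0, 0, 0, 0, 0.6, 0, 0, 0, 0, 0, 0, 0.6],
)

```text
time: 14.65
tool_pos: [0.4702, 0.1744, 0.0452]
ee_rot: [3.141, -0.003, 0.348]
wrist_force: [0.5, 0.5, 0.7]
width: 0.0774
```

Run:
```python
from h import *
o=robot.get_obs();print(o['time'],o['tool_pos'],np.degrees(o['ee_rot']),o['wrist_force'],o['width'])
w=cam('wrist');save('w11',w)
```

```text
14.65 [0.47024801 0.1744274  0.04519915] [179.98084427  -0.19805692  19.9579566 ] [0.45900111 0.51965421 0.71801503] 0.0773846301352091
```

View pics/w11.png

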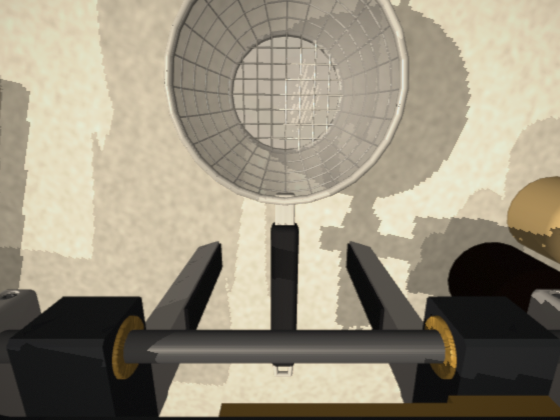

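Handle (col 285) is centred between the fingers. Lower 3 mm and close.

>>> arm_command(
  plan=[0, 0, 0.3, 0, 0, 0, 1, 0, 0, 0, 0, 0, 0, 1, 0, 0, 0, 0, 0, 0, 1, 0, 0, 0, 0, 0, 0, 1, 0, 0, 0, 0, 0, 0, 1, 0, 0, 0, 0, 0, 0, 1, 0, 0, 0, 0, 0, 0, 1, 0, 0, 0, 0, 0, 0, 1],
)

```text
time: 15.7
tool_pos: [0.4695, 0.1741, 0.0411]
ee_rot: [3.141, -0.001, 0.348]
wrist_force: [0.4, -0.5, -0.8]
width: 0.0171
```

>>> arm_command(
  plan=[0, 0, 0, 0, 0, 0, 1, 0, 0, 0, 0, 0, 0, 1, 0, 0, -0.5, 0, 0, 0, 1, 0, 0, -0.5, 0, 0, 0, 1, 0, 0, -1, 0, 0, 0, 1, 0, 0, -1, 0, 0, 0, 1, 0, 0, 0, 0, 0, 0, 1],
)

```text
time: 16.58
tool_pos: [0.4705, 0.1745, 0.0727]
ee_rot: [3.141, -0.004, 0.348]
wrist_force: [0.0, 0.6, -0.8]
width: 0.0173
```

Run:
```python
from h import *
o=robot.get_obs();print(o['time'],o['tool_pos'],np.degrees(o['ee_rot']),o['wrist_force'],o['wrist_torque'],o['width'])
w=cam('wrist');save('w12',w)
s=cam('scene');save('s12',s);crop(s,'s12c',230,160,430,360,3)
```

```text
16.575 [0.47045687 0.1744774  0.07266477] [179.9790079   -0.2526547   19.94971257] [ 0.02061977  0.56293416 -0.77716441] [-0.0303237   0.09506213 -0.02456938] 0.01732822261383365
```

View pics/w12.png

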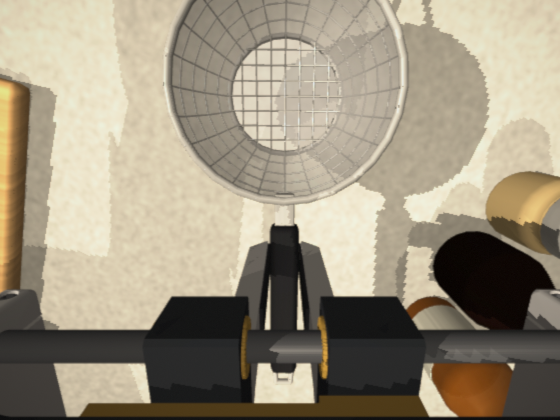

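View pics/s12c.png

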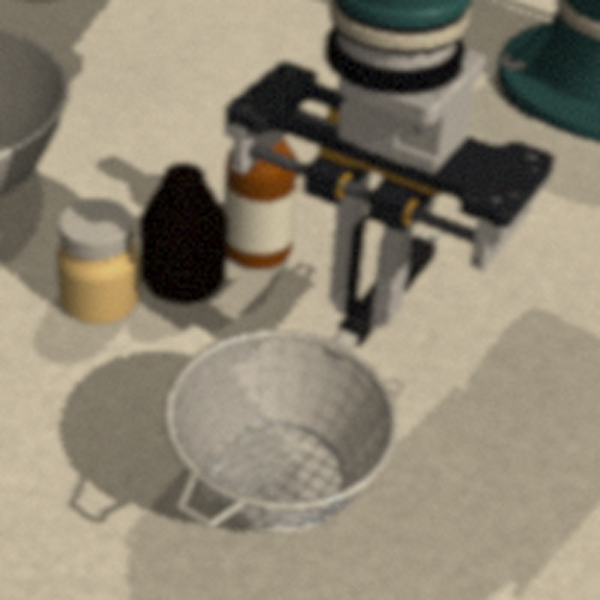

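Strainer lifted level, no sag (rim front at row 203 before and after). Carry: up and back, sweep over, toward the bowl.

Run:
```python
from h import *
o=robot.get_obs();print(plan(tool_T(o),[(pose([.40,.149,.29],20),8),(pose([.42,0.,.29],0),5),(pose([.455,-.18,.25],-20),6),(pose([.487,-.193,.19],-20),3)],1,(1,1))[:3])
```

```text
[-0.9, 0.0, -2.7, 0.0, 0.0, 0.0, 1.0, -0.9, 0.0, -2.8, 0.0, 0.0, 0.0, 1.0, -1.0, 0.0, -2.7, 0.0, 0.0, 0.0, 1.0, -0.9, 0.0, -2.7, 0.0, 0.0, 0.0, 1.0, -0.9, 0.0, -2.8, 0.0, -0.1, 0.0, 1.0, -0.9, 0.0, -2.7, 0.0, 0.0, 0.0, 1.0, -0.9, 0.0, -2.7, 0.0, 0.0, 0.0, 1.0, -1.0, 0.0, -2.8, 0.0, 0.0, -0.1, 1.0]
[-0.6, 2.9, 0.0, 0.0, 0.0, 4.0, 1.0, -0.5, 3.0, 0.0, 0.0, 0.0, 4.0, 1.0, -0.2, 3.0, 0.0, 0.0, 0.0, 4.0, 1.0, 0.0, 3.0, 0.0, 0.0, 0.0, 4.0, 1.0, 0.2, 3.0, 0.0, 0.0, 0.0, 4.0, 1.0, 0.6, 3.0, 0.7, 0.0, 0.0, 3.3, 1.0, 0.7, 3.0, 0.6, 0.0, 0.0, 3.4, 1.0, 1.0, 2.9, 0.7, 0.0, 0.0, 3.3, 1.0]
[1.0, 2.8, 0.7, 0.0, 0.0, 3.4, 1.0, 1.3, 2.8, 0.7, 0.0, 0.0, 3.3, 1.0, 1.4, 2.7, 0.6, 0.0, 0.0, 3.3, 1.0, 1.2, 0.1, 2.0, 0.0, 0.0, 0.0, 1.0, 1.1, 0.0, 2.0, 0.0, 0.0, 0.0, 1.0, 1.2, 0.1, 2.0, 0.0, 0.0, 0.0, 1.0]
[[ 9.39986200e-01 -3.41212454e-01 -6.71237038e-05  4.87056134e-01]
 [-3.41212459e-01 -9.39986196e-01 -9.29337832e-05 -1.93396845e-01]
 [-3.13851909e-05  1.10259918e-04 -9.99999993e-01  1.90205958e-01]]
```

>>> arm_command(
  plan=[-0.9, 0, -2.7, 0, 0, 0, 1, -0.9, 0, -2.8, 0, 0, 0, 1, -1.0, 0, -2.7, 0, 0, 0, 1, -0.9, 0, -2.7, 0, 0, 0, 1, -0.9, 0, -2.8, 0, 0, 0, 1, -0.9, 0, -2.7, 0, 0, 0, 1, -0.9, 0, -2.7, 0, 0, 0, 1, -1.0, 0, -2.8, 0, 0, 0, 1],
)

```text
time: 17.68
tool_pos: [0.3989, 0.1487, 0.2902]
ee_rot: [-3.141, -0.0, 0.348]
wrist_force: [-0.0, 0.3, -0.5]
width: 0.017
```

>>> arm_command(
  plan=[-0.6, 2.9, 0, 0, 0, 4, 1, -0.5, 3.0, 0, 0, 0, 4, 1, -0.2, 3.0, 0, 0, 0, 4, 1, 0, 3.0, 0, 0, 0, 4, 1, 0.2, 3.0, 0, 0, 0, 4, 1, 0.6, 3.0, 0.7, 0, 0, 3.3, 1, 0.7, 3.0, 0.6, 0, 0, 3.4, 1, 1.0, 2.9, 0.7, 0, 0, 3.3, 1],
)

```text
time: 18.68
tool_pos: [0.4373, -0.0912, 0.2693]
ee_rot: [-3.141, -0.001, -0.177]
wrist_force: [0.6, -0.8, -1.4]
width: 0.0172
```

>>> arm_command(
  plan=[1.0, 2.8, 0.7, 0, 0, 3.4, 1, 1.3, 2.8, 0.7, 0, 0, 3.3, 1, 1.4, 2.7, 0.6, 0, 0, 3.3, 1, 1.2, 0.1, 2.0, 0, 0, 0, 1, 1.1, 0, 2.0, 0, 0, 0, 1, 1.2, 0.1, 2.0, 0, 0, 0, 1, 0, 0, 0, 0, 0, 0, 1, 0, 0, 0, 0, 0, 0, 1],
)

```text
time: 19.68
tool_pos: [0.4864, -0.1935, 0.1904]
ee_rot: [-3.141, -0.001, -0.35]
wrist_force: [0.0, -0.5, -1.5]
width: 0.0175
```

Run:
```python
from h import *
o=robot.get_obs();print(o['time'],o['tool_pos'],np.degrees(o['ee_rot']),o['wrist_force'],o['wrist_torque'],o['width'])
w=cam('wrist');save('w13',w)
s=cam('scene');save('s13',s)
```

```text
19.675 [ 0.48638732 -0.1934758   0.19043362] [-1.79953520e+02 -7.06842392e-02 -2.00458401e+01] [ 0.00801168 -0.49679838 -1.53875309] [ 0.06409896  0.08432366 -0.00962488] 0.01747836510197494
```

View pics/w13.png

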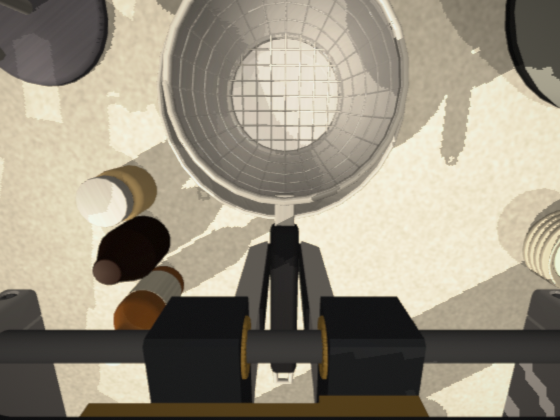

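View pics/s13.png

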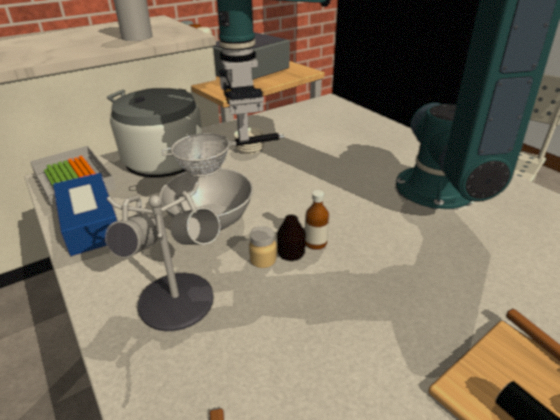

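Run:
```python
from h import *
w=load('w13');crop(w,'w13c',150,0,420,225,2.9)
s=load('s13');crop(s,'s13c',130,110,300,260,4.5)
t=cam('top');save('t13',t);crop(t,'t13c',300,120,440,280,3.7)
```

```text
(no output)
```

View pics/w13c.png

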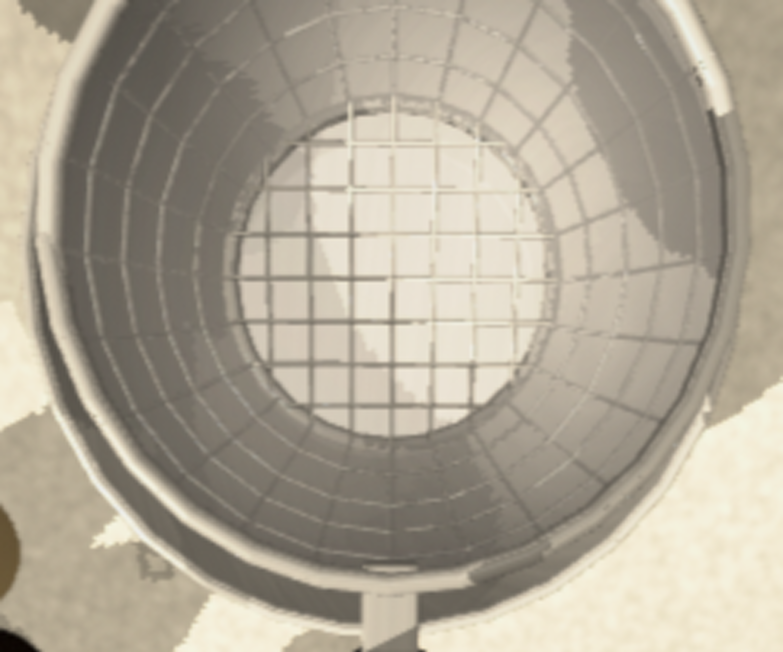

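View pics/s13c.png

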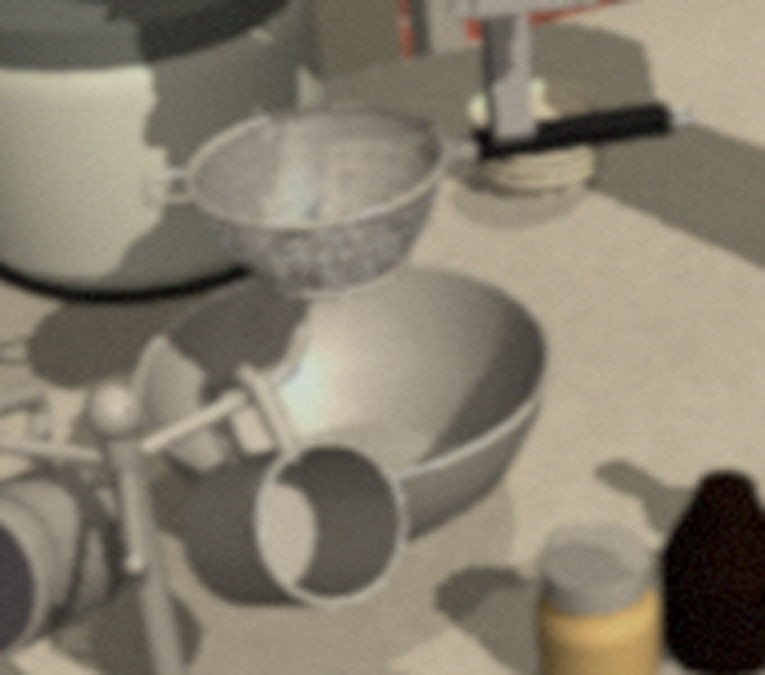

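View pics/t13.png

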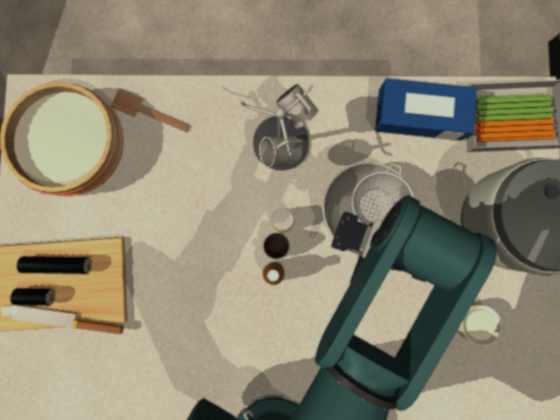

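Run:
```python
from h import *
w=load('w13');o=robot.get_obs();Tt=tool_T(o);Ti=np.linalg.inv(Tt)
Wc=lambda u,v:((u+.5)/2.9-.5+150,(v+.5)/2.9-.5)
z=Tt[2,3]-.0415
for z_ in (z,z+.004):
  L=[(Ti@[*onz(w,Wc(*p),z_),1])[:3] for p in [(235,274),(548,274),(391,110),(391,437)]]
  print(np.round(L,4),'c',(L[0]+L[1])/2,(L[2]+L[3])/2)
F=(Tt@[.097,0,.0415,1])[:3];print('foot',F)
# bowl rim from wrist: visible lower arc points
bp=[Wc(*p) for p in [(100,495),(160,560),(225,600),(290,622),(350,631),(640,490),(590,555)]]
def res(p):
    th=np.linspace(0,2*np.pi,1441);q=proj(w,np.c_[p[0]+.112*np.cos(th),p[1]+.112*np.sin(th),np.full(1441,.085)])
    return [np.hypot(*(q-u).T).min()*np.sign(np.hypot(*(onz(w,u,.085)[:2]-p))-.112) for u in bp]
r=least_squares(res,[.578,-.226],diff_step=1e-3);print('bowl',r.x,np.round(r.fun,2))
t=load('t13');crop(t,'t13d',315,150,425,260,7)
```

```text
[[ 0.0972 -0.0376  0.0418]
 [ 0.0971  0.0392  0.0418]
 [ 0.1333  0.0007  0.0419]
 [ 0.0577  0.0007  0.0417]] c [0.09713244 0.00081222 0.04182248] [0.09549032 0.00069694 0.04181708]
[[ 0.0969 -0.037   0.0378]
 [ 0.0968  0.0386  0.0378]
 [ 0.1324  0.0007  0.0379]
 [ 0.0581  0.0007  0.0377]] c [0.09682919 0.00080535 0.03782145] [0.09521486 0.00069202 0.03781615]
foot [ 0.57800195 -0.22691075  0.15012577]
bowl [ 0.5806944  -0.22081792] [-1.47  0.23  0.5   0.25  0.25 -1.94  1.35]
```

View pics/t13d.png

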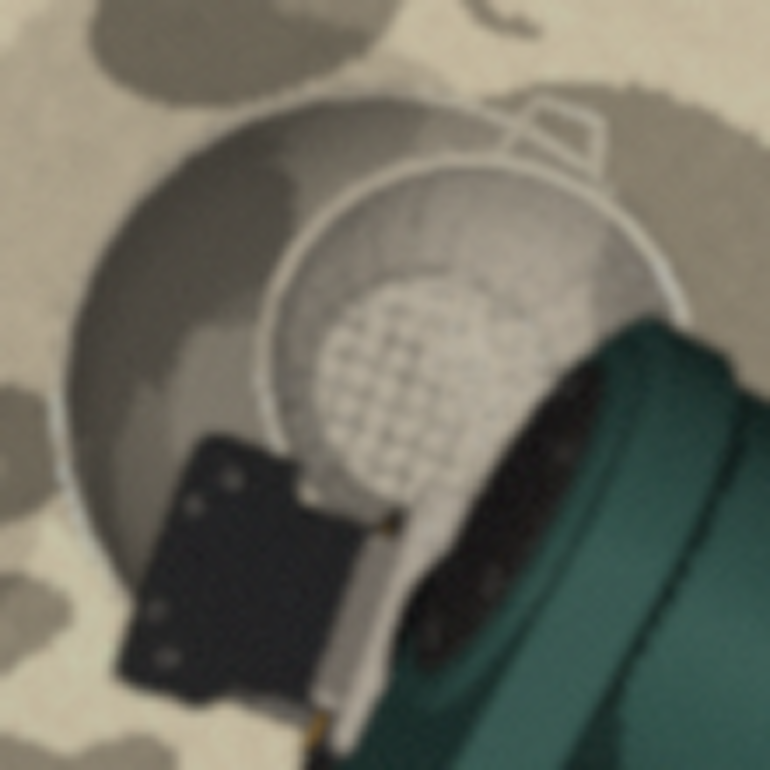

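Bowl edges in the top view (left 323, top 163 px) are the same as at the start, so it has not moved; foot measured within ~1 mm of the bowl's axis. Descend to 15 mm above the rim.

>>> arm_command(
  plan=[0, 0, 1.2, 0, 0, 0, 1, 0, 0, 1.2, 0, 0, 0, 1, 0, 0, 1.2, 0, 0, 0, 1, 0, 0, 0.8, 0, 0, 0, 1, 0, 0, 0.5, 0, 0, 0, 1, 0, 0, 0, 0, 0, 0, 1, 0, 0, 0, 0, 0, 0, 1, 0, 0, 0, 0, 0, 0, 1],
)

```text
time: 20.82
tool_pos: [0.4869, -0.1937, 0.1415]
ee_rot: [-3.141, -0.002, -0.35]
wrist_force: [-0.7, 0.3, -1.2]
width: 0.0174
```

>>> arm_command(
  plan=[0, 0, 0, 0, 0, 0, 1, 0, 0, 0, 0, 0, 0, 1, 0, 0, 0, 0, 0, 0, 1, 0, 0, 0, 0, 0, 0, 1],
)

```text
time: 21.32
tool_pos: [0.4865, -0.1935, 0.1409]
ee_rot: [-3.141, -0.001, -0.35]
wrist_force: [-0.8, -0.0, -2.0]
width: 0.0173
```

Run:
```python
from h import *
o=robot.get_obs();print(o['time'],o['tool_pos'],np.degrees(o['ee_rot']),o['wrist_force'],o['wrist_torque'],o['width'])
Tt=tool_T(o);print('foot',(Tt@[.097,0.0004,.0415,1])[:3])
w=cam('wrist');save('w14',w)
s=cam('scene');save('s14',s);crop(s,'s14c',130,130,300,270,4.6)
```

```text
21.325 [ 0.48652862 -0.19353881  0.14089594] [-1.79954399e+02 -5.78908322e-02 -2.00514167e+01] [-0.77459271 -0.02034667 -1.95646656] [ 0.16245548  0.12528399 -0.01003104] 0.017281974245010982
foot [ 0.57756252 -0.22715563  0.09949366]
```

View pics/s14c.png

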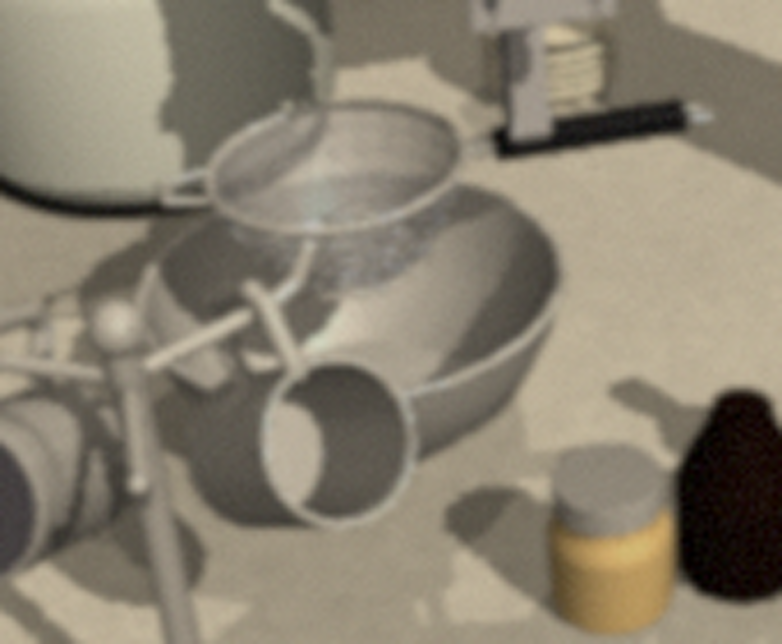

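View pics/w14.png

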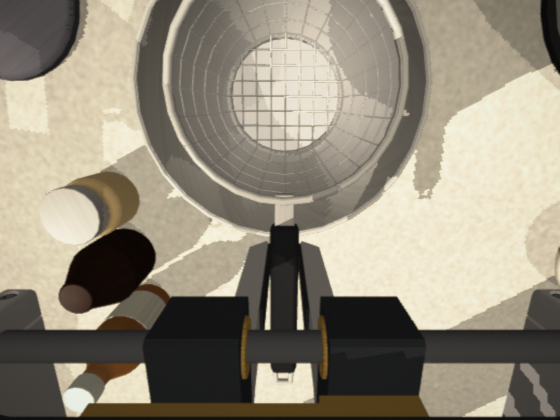

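Run:
```python
from h import *
o=robot.get_obs();Tt=tool_T(o)
w=load('w14');s=load('s14')
th=np.linspace(0,2*np.pi,361)
for pit in (0,2,-2):
    # sag by pit deg about jaw axis at grasp point (z=-.011)
    Rm=R.from_rotvec([0,np.radians(pit),0]).as_matrix()
    f=lambda P:(Tt[:3,:3]@(Rm@(np.atleast_2d(P)-[0,0,-.011]).T+np.array([[0,0,-.011]]).T)).T+Tt[:3,3]
    rim=f(np.c_[.097+.0675*np.cos(th),.0675*np.sin(th),np.full(361,-.0165)])
    q=(proj(s,rim)-[130,130]+.5)*4.6-.5; e=(proj(s,f([[-.088,0,-.011]]))-[130,130]+.5)*4.6-.5
    lug=(proj(s,f([[.185,0,-.0165]]))-[130,130]+.5)*4.6-.5
    qw=proj(w,rim)
    print(pit,'scene L/R/T/B',q[:,0].min(),q[:,0].max(),q[:,1].min(),q[:,1].max(),'end',e,'lug',lug,'wrist L/R/B',qw[:,0].min(),qw[:,0].max(),qw[:,1].max(),'foot z',f([[.097,0,.0415]]))
b=proj(w,np.c_[.578+.112*np.cos(th),-.226+.112*np.sin(th),np.full(361,.085)]);print('bowl pred L/R/B',b[:,0].min(),b[:,0].max(),b[:,1].max())
crop(w,'w14c',120,0,440,250,2.4)
```

```text
0 scene L/R/T/B 204.0226886848538 470.85003582817643 94.13364438246244 223.03053637142622 end [[690.60269941 119.94072999]] lug [[162.7245216  177.06762053]] wrist L/R/B 156.5392426907132 409.9381611119755 207.85752381194456 foot z [[ 0.57771112 -0.22674569  0.09950072]]
2 scene L/R/T/B 202.9072781558122 471.10749545268385 89.3475532742371 215.94036565585134 end [[690.55961586 125.11565213]] lug [[161.26255059 165.73690108]] wrist L/R/B 153.81605491005004 412.62497595170885 208.66188043231188 foot z [[ 0.57937249 -0.22735509  0.10291978]]
-2 scene L/R/T/B 205.5338964258103 470.66532165743206 98.64966493078875 230.28585672109614 end [[690.44844259 114.77347645]] lug [[164.63301847 188.26992617]] wrist L/R/B 159.14953746025162 407.3606014983409 207.1161034359187 foot z [[ 0.57593865 -0.22609581  0.09614551]]
bowl pred L/R/B 133.73168903695526 431.21787237761816 235.29032941475785
```

View pics/w14c.png

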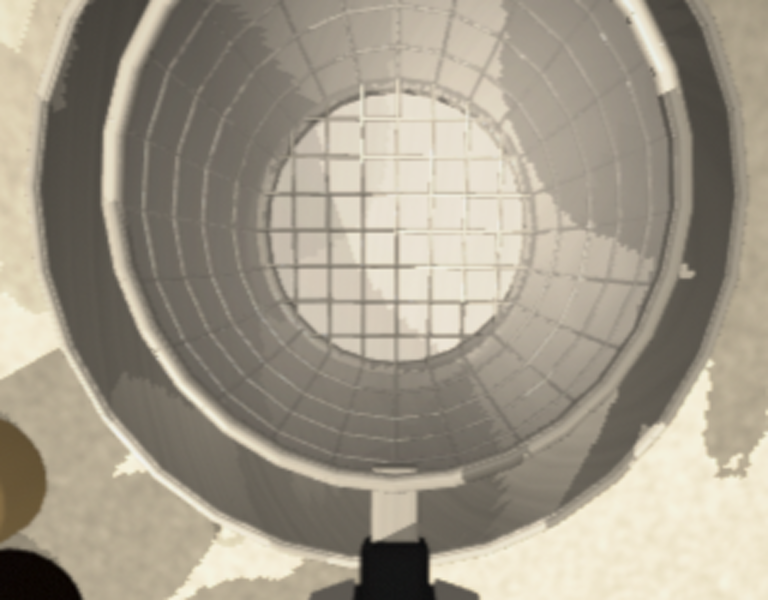

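The scene view hints at a possible small pitch; checking the strainer in the tool's own frame against the pre-grasp picture.

Run:
```python
from h import *
A=[]
for n in ('w11','w12','w14'):
    c=load(n)['img']
    l=c[60:120,155:195];r=c[60:120,380:420];b=c[180:240,265:305]
    A.append(np.hstack([cv2.resize(x,None,fx=5,fy=3.3,interpolation=cv2.INTER_NEAREST) for x in (l,r,b)]))
cv2.imwrite('pics/cmp.png',np.vstack(A)); print(np.vstack(A).shape)
```

```text
(594, 600, 3)
```

View pics/cmp.png

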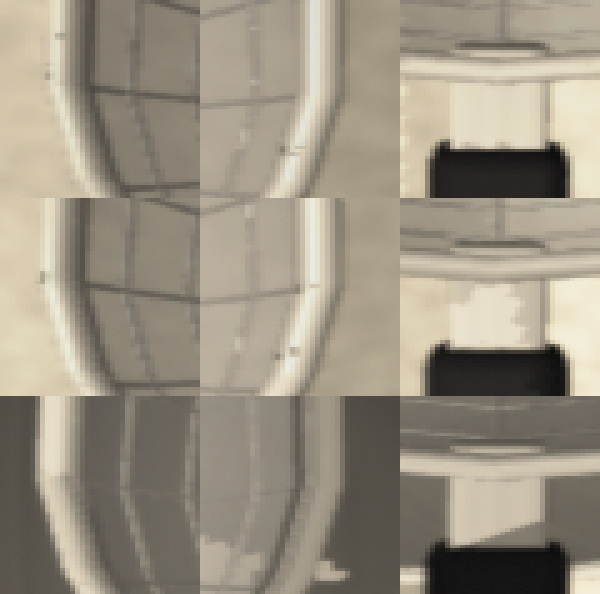

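Run:
```python
from h import *
th=np.linspace(0,2*np.pi,361)
def pred(s,T,pit,x0,y0,k):
    Rm=R.from_rotvec([0,np.radians(pit),0]).as_matrix();g=np.array([0,0,-.011])
    f=lambda P:(T[:3,:3]@(Rm@(np.atleast_2d(P)-g).T+g[:,None])).T+T[:3,3]
    rim=f(np.c_[.097+.0675*np.cos(th),.0675*np.sin(th),np.full(361,-.0165)])
    m=lambda q:(q-[x0,y0]+.5)*k-.5
    q=m(proj(s,rim));print(pit,'L/R/T/B',np.round([q[:,0].min(),q[:,0].max(),q[:,1].min(),q[:,1].max()],1),'rear/front black top edge',np.round(m(proj(s,f([[-.088,0,-.011],[.017,0,-.011],[.185,0,-.0165]]))),1).tolist())
s1=load('s1');pred(s1,pose([.4695,.174,.0415],20),0,230,160,3)
crop(s1,'s1s',230,160,430,360,3)
s12=load('s12');
for p in(0,-2):pred(s12,pose([.4705,.1745,.0727],20),p,230,160,3)
s13=load('s13')
for p in(0,-2):pred(s13,pose([.4864,-.1935,.1904],-20),p,130,110,4.5)
```

```text
0 L/R/T/B [167.  396.7 360.  535.2] rear/front black top edge [[420.4, 280.5], [346.1, 369.2], [197.0, 540.7]]
0 L/R/T/B [165.9 401.4 324.8 499. ] rear/front black top edge [[424.9, 246.4], [349.2, 334.2], [196.6, 504.5]]
-2 L/R/T/B [165.8 400.8 326.7 505.7] rear/front black top edge [[425.4, 242.9], [349.1, 334.9], [196.4, 512.6]]
0 L/R/T/B [185.  453.7  99.4 219.5] rear/front black top edge [[674.8, 123.3], [477.1, 147.1], [143.4, 177.1]]
-2 L/R/T/B [186.6 453.5 104.  227.1] rear/front black top edge [[674.6, 118.0], [477.2, 148.1], [145.4, 188.7]]
```

View pics/s1s.png

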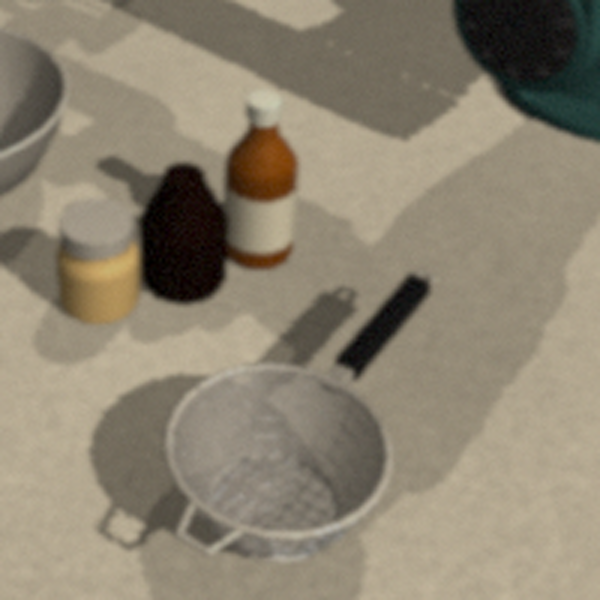

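Run:
```python
from h import *
th=np.linspace(0,2*np.pi,361)
def ov(n,T,x0,y0,x1,y1,k,out,pits=(0,-3)):
    s=load(n);im=cv2.resize(s['img'][y0:y1,x0:x1],None,fx=k,fy=k,interpolation=cv2.INTER_CUBIC)
    m=lambda q:((q-[x0,y0]+.5)*k-.5)
    for pit,col in zip(pits,((0,255,0),(0,0,255))):
        Rm=R.from_rotvec([0,np.radians(pit),0]).as_matrix();g=np.array([0,0,-.011])
        f=lambda P:(T[:3,:3]@(Rm@(np.atleast_2d(P)-g).T+g[:,None])).T+T[:3,3]
        rim=m(proj(s,f(np.c_[.097+.0675*np.cos(th),.0675*np.sin(th),np.full(361,-.0165)])))
        cv2.polylines(im,[np.round(rim).astype(int)],True,col,1)
        h=m(proj(s,f([[-.088,0,-.011],[.017,0,-.011]])));print(n,pit,h.round(1).tolist())
        cv2.polylines(im,[np.round(h).astype(int)],False,col,1)
    # dark-handle axis fit
    cv2.imwrite(f'pics/{out}.png',im)
ov('s1',pose([.4695,.174,.0415],20),265,240,385,360,6,'ov1',(0,))
o=robot.get_obs();ov('s14',tool_T(o),160,145,295,195,5.8,'ov14')
```

```text
s1 0 [[631.4, 81.5], [482.6, 258.8]]
s14 0 [[696.9, 64.4], [449.1, 95.8]]
s14 -3 [[696.5, 54.6], [449.3, 97.7]]
```

View pics/ov1.png

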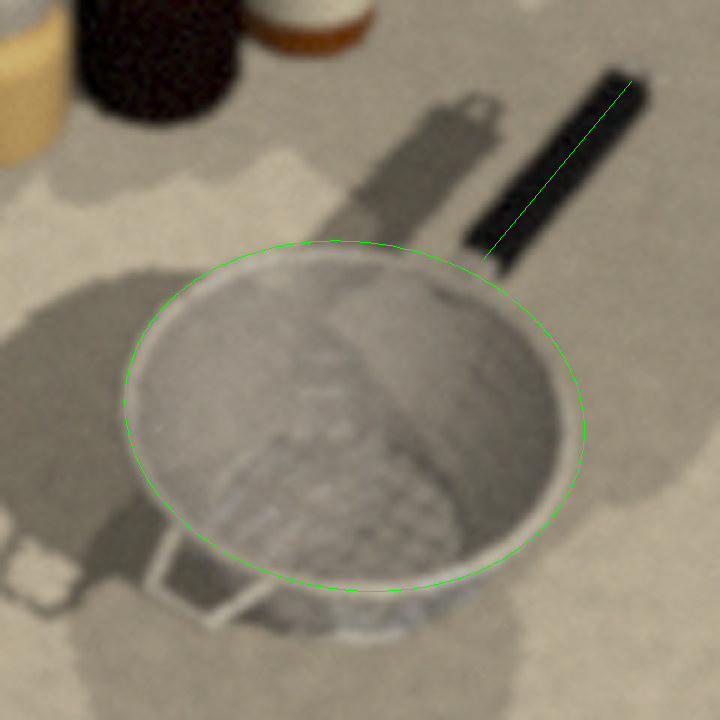

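View pics/ov14.png

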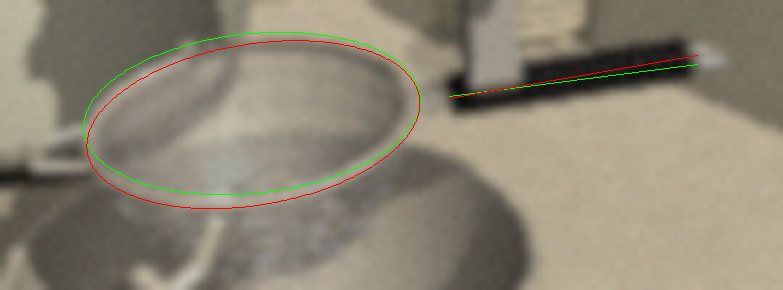

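Run:
```python
from h import *
def edges(n,T,pit):
    s=load(n);Rm=R.from_rotvec([0,np.radians(pit),0]).as_matrix();g=np.array([0,0,-.011])
    f=lambda P:(T[:3,:3]@(Rm@(np.atleast_2d(P)-g).T+g[:,None])).T+T[:3,3]
    q=proj(s,f([[-.088,0,-.011],[.017,0,-.011]]));d=q[0]-q[1];return np.degrees(np.arctan2(-d[1],d[0])),q
for n,T,box in (('s1',pose([.4695,.174,.0415],20),(335,245,380,295)),('s13',pose([.4864,-.1935,.1904],-20.05),(232,125,290,152)),('s14',tool_T(robot.get_obs()),(232,145,290,175))):
    im=cv2.cvtColor(load(n)['img'],cv2.COLOR_BGR2GRAY).astype(float)
    x0,y0,x1,y1=box;sub=im[y0:y1,x0:x1];m=(sub<55).astype(np.uint8)
    k,lab,st,_=cv2.connectedComponentsWithStats(m);
    for i in range(1,k):
        if st[i,4]<60:continue
        ys,xs=np.nonzero(lab==i);c=np.cov(np.c_[xs,ys].T);v=np.linalg.eigh(c)[1][:,-1];
        print(n,'comp',st[i],'ang',np.degrees(np.arctan2(-v[1],v[0]))%180,'mean',xs.mean()+x0,ys.mean()+y0)
    for p in (0,-1,-2,-3):
        a,q=edges(n,T,p);print('  ',p,round(a,2))
```

```text
s1 comp [  8   7  29  33 304] ang 49.13349941806058 mean 357.39473684210526 267.94407894736844
   0 50.02
   -1 50.55
   -2 51.06
   -3 51.57
s13 comp [  3   9  44  12 227] ang 9.136197293228065 mean 258.7400881057269 138.8281938325991
   0 6.83
   -1 7.75
   -2 8.66
   -3 9.57
s14 comp [  5   7  42  12 204] ang 10.250981544070413 mean 260.22058823529414 157.4558823529412
   0 7.22
   -1 8.11
   -2 9.0
   -3 9.88
```

Run:
```python
from h import *
s_=[cam('scene') for _ in range(3)]
for i,c in enumerate(s_): save(f's15_{i}',c)
T14=tool_T(robot.get_obs())
for n,T,(x0,y0,x1,y1),yb in (('s13',pose([.4864,-.1935,.1904],-20.05),(240,128,278,152),0),('s14',T14,(240,147,278,172),0),('s15_0',T14,(240,147,278,172),0),('s15_1',T14,(240,147,278,172),0)):
    s=load(n);im=cv2.cvtColor(s['img'],cv2.COLOR_BGR2GRAY).astype(float)
    X=[];Y=[]
    for x in range(x0,x1):
        col=im[y0:y1,x];d=np.nonzero(col<60)[0]
        if len(d)==0: continue
        j=d[-1]
        if j+1<len(col): X.append(x);Y.append(y0+j+(80-col[j])/(col[j+1]-col[j]) if col[j+1]>80 else y0+j+.5)
    X=np.array(X);Y=np.array(Y);p=np.polyfit(X,Y,1)
    for _ in range(3):
        r=Y-np.polyval(p,X);k=abs(r)<1;p=np.polyfit(X[k],Y[k],1)
    print(n,'lower edge angle',np.degrees(np.arctan(-p[0])),k.sum(),len(X),np.std(r[k]))
    for pit in (0,-1,-2,-3):
        Rm=R.from_rotvec([0,np.radians(pit),0]).as_matrix();g=np.array([0,0,-.011])
        f=lambda P:(T[:3,:3]@(Rm@(np.atleast_2d(P)-g).T+g[:,None])).T+T[:3,3]
        a=[]
        for y in (-.009,.009):
            q=proj(s,f([[-.08,y,-.0035],[.015,y,-.0035]]));a.append((round(np.degrees(np.arctan(-(q[0,1]-q[1,1])/(q[0,0]-q[1,0]))),2),q[:,1].mean().round(1)))
        print('  ',pit,a)
```

```text
s13 lower edge angle 8.167144675397735 38 38 0.2912534277609397
   0 [(np.float64(6.94), np.float64(144.4)), (np.float64(6.86), np.float64(141.1))]
   -1 [(np.float64(7.85), np.float64(144.1)), (np.float64(7.77), np.float64(140.8))]
   -2 [(np.float64(8.75), np.float64(143.9)), (np.float64(8.68), np.float64(140.6))]
   -3 [(np.float64(9.66), np.float64(143.7)), (np.float64(9.59), np.float64(140.4))]
s14 lower edge angle 8.619395527376323 38 38 0.29405652539704097
   0 [(np.float64(7.33), np.float64(163.0)), (np.float64(7.24), np.float64(159.6))]
   -1 [(np.float64(8.21), np.float64(162.8)), (np.float64(8.13), np.float64(159.4))]
   -2 [(np.float64(9.09), np.float64(162.6)), (np.float64(9.01), np.float64(159.1))]
   -3 [(np.float64(9.97), np.float64(162.4)), (np.float64(9.9), np.float64(158.9))]
s15_0 lower edge angle 8.845850841638866 38 38 0.3089834781355915
   0 [(np.float64(7.33), np.float64(163.0)), (np.float64(7.24), np.float64(159.6))]
   -1 [(np.float64(8.21), np.float64(162.8)), (np.float64(8.13), np.float64(159.4))]
   -2 [(np.float64(9.09), np.float64(162.6)), (np.float64(9.01), np.float64(159.1))]
   -3 [(np.float64(9.97), np.float64(162.4)), (np.float64(9.9), np.float64(158.9))]
s15_1 lower edge angle 8.600469750371127 38 38 0.293911043716473
   0 [(np.float64(7.33), np.float64(163.0)), (np.float64(7.24), np.float64(159.6))]
   -1 [(np.float64(8.21), np.float64(162.8)), (np.float64(8.13), np.float64(159.4))]
   -2 [(np.float64(9.09), np.float64(162.6)), (np.float64(9.01), np.float64(159.1))]
   -3 [(np.float64(9.97), np.float64(162.4)), (np.float64(9.9), np.float64(158.9))]
```

Handle's lower edge in the scene image suggests roughly 1.4° nose-down sag, the wrist view 0.5–1°. Correct by 1° and hold still.

>>> arm_command(
  plan=[0, 0, 0, 0, 1, 0, 1, 0, 0, 0, 0, 0, 0, 1, 0, 0, 0, 0, 0, 0, 1, 0, 0, 0, 0, 0, 0, 1, 0, 0, 0, 0, 0, 0, 1, 0, 0, 0, 0, 0, 0, 1, 0, 0, 0, 0, 0, 0, 1, 0, 0, 0, 0, 0, 0, 1],
)

```text
time: 22.58
tool_pos: [0.4866, -0.1935, 0.1409]
ee_rot: [-3.141, -0.019, -0.35]
wrist_force: [-0.1, 1.1, -0.8]
width: 0.0172
```

>>> arm_command(
  plan=[0, 0, 0, 0, 0, 0, 1, 0, 0, 0, 0, 0, 0, 1, 0, 0, 0, 0, 0, 0, 1, 0, 0, 0, 0, 0, 0, 1, 0, 0, 0, 0, 0, 0, 1, 0, 0, 0, 0, 0, 0, 1, 0, 0, 0, 0, 0, 0, 1, 0, 0, 0, 0, 0, 0, 1],
)

```text
time: 23.58
tool_pos: [0.4865, -0.1935, 0.1409]
ee_rot: [-3.141, -0.018, -0.35]
wrist_force: [-0.8, -0.6, -1.5]
width: 0.0174
```

Run:
```python
from h import *
o=robot.get_obs();print(o['time'],o['tool_pos'],np.degrees(o['ee_rot']),o['wrist_force'],o['width'],np.abs(o['qvel']).max())
T=tool_T(o);Rm=R.from_rotvec([0,np.radians(-1),0]).as_matrix();g=np.array([0,0,-.011])
for P in ([.097,0,.0415],[.139,0,.0415],[.055,0,.0415]): print('foot centre/front/back @-1deg sag',T[:3,:3]@(Rm@(np.array(P)-g)+g)+T[:3,3])
w=cam('wrist');save('w16',w);s=cam('scene');save('s16',s)
w0=load('w14'); l=[c['img'][60:120,155:195] for c in(w0,w)]
print('wrist diff strainer',np.abs(w['img'][60:200,150:420].astype(int)-w0['img'][60:200,150:420]).mean())
n='s16';im=cv2.cvtColor(s['img'],cv2.COLOR_BGR2GRAY).astype(float)
X=[];Y=[]
for x in range(240,278):
    col=im[147:172,x];d=np.nonzero(col<60)[0]
    if len(d): j=d[-1];X.append(x);Y.append(147+j+(80-col[j])/(col[j+1]-col[j]) if col[j+1]>80 else 147+j+.5)
p=np.polyfit(X,Y,1);print('angle',np.degrees(np.arctan(-p[0])))
crop(s,'s16c',90,120,340,290,3)
```

```text
23.575 [ 0.48654109 -0.19353136  0.14090915] [-179.9525196    -1.05941566  -20.05165547] [-0.77850469 -0.56906676 -1.52741071] 0.017429720707597303 0.001867283483453922
foot centre/front/back @-1deg sag [ 0.57753364 -0.22670478  0.0995079 ]
foot centre/front/back @-1deg sag [ 0.61698795 -0.24110462  0.09955146]
foot centre/front/back @-1deg sag [ 0.53807933 -0.21230493  0.09946435]
wrist diff strainer 2.18989417989418
angle 8.126219068332828
```

View pics/s16c.png

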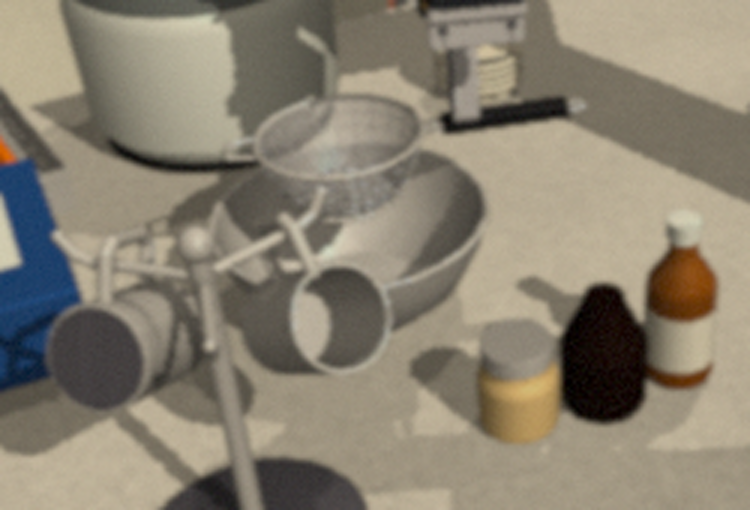

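View pics/w16.png

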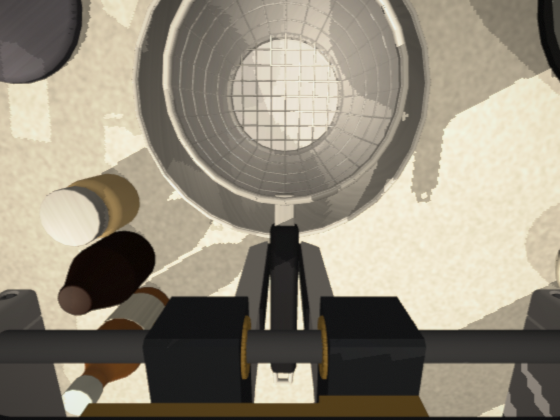

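Strainer at (286,95) in the wrist view sits inside the bowl's rim outline, steady; cup hangs on its hook at (340,318) in the scene crop; bottles and jar stand. Handing in.

```bash
python3 -c "
from bench import close_job
print(close_job())"
```

```text
the job is handed in; nothing more can be done
None
```

I took the cup out of the bowl and hung it by its handle on the free hook facing the robot. I then carried the strainer high over the bottles and jar, and the arm is still holding it over the middle of the bowl. The job went in at about 23.7 s of robot time, against the 62 s limit.

**Last checks:**
- **Strainer position:** by arm pose and images, its underside is about 14–15 mm above the rim and within about 1 mm of the bowl's middle. The arm is at rest and the wrist force is under 2 N.
- **Cup, bottles and jar:** in the last pictures the cup hangs on its hook, and the bottles and jar stand as they did.
- **Bowl:** its edges had not moved in the top view. I took that view just before lowering the strainer; later pictures show nothing different.

**Where the checks disagreed:**
- **Strainer tilt:** before the last move, the scene camera showed it about 1.4° nose-down and the wrist camera 0.5–1°. I corrected by 1°. The scene camera still shows about 0.9°, which is within its measuring error, so I take it as level to about 1°.
- **Bowl centre:** one fit from a partly hidden rim put it about 6 mm away. I dropped it because its points were unclear and the first views agreed with each other.

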